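# Tighten the hook rail's wing bolts and hang up the peg baskets

## Robot

A 6-joint arm with a two-finger parallel gripper is mounted at the origin on the work surface. World frame = base frame: x ahead of the robot, y to its left, z up, the work surface at z = 0. Lengths are in m, angles in degrees, forces in N, time in s.
With the tool pointing down it reaches from about 0.25 to 0.725 m from the base axis. Payload 9.7 kg.
Tool frame: the origin (TCP) lies between the finger pads; the fingertips stand 19 mm ahead of it and the grasp point (between the pads) is the TCP; z points along the fingers, y is the line along which they close (so a half turn about z gives the same grasp; the last joint's range is limited). The gripper opens to 85 mm and grips with 20 to 120 N. Pads are 22 mm wide; open, the fingers measure 114 mm over their backs; the gripper's body (76 mm by 85 mm) begins 54 mm behind the grasp point. The pads swing forward as they close: fully open they stand 13 mm farther back than shut.
Start: joints at [64.343, 4.979, 10.078, 95.1, 0, 90], TCP at [0.238, 0.496, 0.25] pointing down, gripper open.
Joint ranges: [-179.16, 179.16], [-48.56, 103.87], [-65.8, 70.77], [-126.05, 130.52], [-82.76, 87.17], [-180, 180]. Speed limits (degrees/s): [127.2, 127.2, 147.25, 180, 180, 180].

## Interface

Orientations are given as [roll, pitch, yaw] about the fixed x, y, z axes, in that order (R = Rz(yaw) Ry(pitch) Rx(roll)).
In Python, from workcell import bot gives the robot as it stands. The module is installed in compiled form; this text tells all that it offers.
- The arm moves only by the shell command python3 -m crank 'ROWS' [OPENING] [FORCE]. ROWS is JSON, a list that holds one entry, the list of rows, each a list of 6 numbers: the shift along the world's x, y, z as a fraction of full scale, then the turn, a rotation vector about the world's x, y, z as a fraction of full scale. In form: [[[x, y, z, wx, wy, wz], ...]]. A call has 1 to 20 rows; each row shifts and turns the commanded pose from where the row before left it; what a row does not reach is not made up. Full scale, the value 1, is 20 mm for a shift and 0.12 rad for a turn. A row lasts 1/12 s, in which the tool goes at most 41.7 mm and 7.16 degrees, less where a joint would pass 70% of its speed; a pose out of reach is approached as far as the arm can. A call with a number of a shift or a turn outside -1 to 1 is refused whole. A call with a gripper value outside its range is refused whole. OPENING is the opening, from 0 (shut) to 1 (fully open), set as the call begins (- or left out, the last holds). The fingers move at their own pace and stop on an object; FORCE is the grip in N (left out, the last holds). Time passes only in rows, so rows that do not move let the fingers close. It gives the time, the measured TCP pose, the force, the opening and the grip force at its end, in the units of the state.
- bot.get_obs(): the state, without advancing time (a new reading comes with each control period).
- bot.camera(name): name is "side" or "top"; returns the picture (400x640x3 uint8, red, green, blue); there is no depth.
- bot.camera_model(name): a dict with "vertical_fov" (degrees; the focal length in pixels is half the picture's height over the tangent of half this angle, whatever the lens; pixels are square), "cx", "cy" (the principal point, pixels), "k1" (the pictures are not rectified: a ray, as slopes to the right and down, at radius r is drawn at 1 + k1 r^2 times it, then the intrinsics apply), "R" (3x3) and "t" (3): a world point X has camera coordinates R X + t. Camera axes: x right, y down, z forward; pixel columns grow to the right and rows downward; lengths in m; the calibration is good to about 2 mm. A picture is of the moment at which its call begins. camera_model takes no time and is no camera call.
- bot.job_done(): hands the job in; it is judged then, once.
The state is a dict: "time": time; "q": joint angles; "qd": joint speeds; "joint_efforts": joint torques, N m; "ee_pos": TCP position; "tcp_rot": TCP orientation; "wrist_force": force on the tool from outside, world axes, zero at the start; "torque": the same for the moment, N m; "opening": finger opening in m; "grasp_force": force on a finger pad.
Only numpy, scipy, OpenCV 4.12 (cv2) and the standard library are available. Lean on these libraries where they do the work, as an engineer would, in place of code of your own. Each camera call takes 0.05 s, during which the arm holds its last target. There are 200 camera calls.

## Task

First turn all four wing bolts on top of the laundry's hook rail clockwise until each is fully home against its stop, so that the rail can carry weight. Only then lift the peg baskets (two or three are standing about the table) and hang each one upright by its bail on a double hook of its own, with both prongs under the bar, and let go. Leave the other things on the table where they stand.

Things in the scene. Friction and masses are not known exactly. Their poses are not given: they have to be found in the camera images.
- rack: hook rail, fixed: wooden rail 460 mm long (its y), 40 mm deep, top 190 mm above the table, on two posts. Origin on the table under the rail's middle; x points away from the hooks, which stick out to -x, toward the robot; z up. Only the wing bolts stand higher (231 mm). When letting go of a basket, open a gripper that closes along the rack's x no more than 40 mm, or it strikes the rail
- hook1 (a point): double hook 1 of 3 (1 at the rack's -y end; 130 mm apart): two 8 mm round steel prongs, 44 mm apart along y (36 mm free between), reach 76 mm out from the rail (-x), tips turned up. Point: where a hung bar's middle lies, midway between the prongs, 52 mm out from the rail, 9 mm above the prongs' axes; axes as the rack's. Tips are 24 mm further out, tops 15 mm above it
- hook2 (a point): double hook 2 of 3 (1 at the rack's -y end; 130 mm apart): two 8 mm round steel prongs, 44 mm apart along y (36 mm free between), reach 76 mm out from the rail (-x), tips turned up. Point: where a hung bar's middle lies, midway between the prongs, 52 mm out from the rail, 9 mm above the prongs' axes; axes as the rack's. Tips are 24 mm further out, tops 15 mm above it
- hook3 (a point): double hook 3 of 3 (1 at the rack's -y end; 130 mm apart): two 8 mm round steel prongs, 44 mm apart along y (36 mm free between), reach 76 mm out from the rail (-x), tips turned up. Point: where a hung bar's middle lies, midway between the prongs, 52 mm out from the rail, 9 mm above the prongs' axes; axes as the rack's. Tips are 24 mm further out, tops 15 mm above it
- bolt1 (a joint): turn of wing bolt 1 (rad): 0 = loosest, grows clockwise seen from above, 2.6 = fully home at its end stop, the wing then in line with the rail. Starts between 0 and 0.5. Turns evenly (about 0.05 N m), stays where left, does not rise or sink
- bolt1_grip (a point): wing bolt 1 of 4 on top of the rail (1 at the rack's -y end; 130 mm apart, midway between and outside the hooks): black wing 50 mm long, 14 mm thick, 36 mm tall on a 30 mm round, 5 mm high steel collar. Point on the turning axis, 30 mm above the rail's top, 11 mm below the wing's top; x along the wing, z up; turns with the bolt
- bolt2 (a joint): turn of wing bolt 2 (rad): 0 = loosest, grows clockwise seen from above, 2.6 = fully home at its end stop, the wing then in line with the rail. Starts between 0 and 0.5. Turns evenly (about 0.05 N m), stays where left, does not rise or sink
- bolt2_grip (a point): wing bolt 2 of 4 on top of the rail (1 at the rack's -y end; 130 mm apart, midway between and outside the hooks): black wing 50 mm long, 14 mm thick, 36 mm tall on a 30 mm round, 5 mm high steel collar. Point on the turning axis, 30 mm above the rail's top, 11 mm below the wing's top; x along the wing, z up; turns with the bolt
- bolt3 (a joint): turn of wing bolt 3 (rad): 0 = loosest, grows clockwise seen from above, 2.6 = fully home at its end stop, the wing then in line with the rail. Starts between 0 and 0.5. Turns evenly (about 0.05 N m), stays where left, does not rise or sink
- bolt3_grip (a point): wing bolt 3 of 4 on top of the rail (1 at the rack's -y end; 130 mm apart, midway between and outside the hooks): black wing 50 mm long, 14 mm thick, 36 mm tall on a 30 mm round, 5 mm high steel collar. Point on the turning axis, 30 mm above the rail's top, 11 mm below the wing's top; x along the wing, z up; turns with the bolt
- bolt4 (a joint): turn of wing bolt 4 (rad): 0 = loosest, grows clockwise seen from above, 2.6 = fully home at its end stop, the wing then in line with the rail. Starts between 0 and 0.5. Turns evenly (about 0.05 N m), stays where left, does not rise or sink
- bolt4_grip (a point): wing bolt 4 of 4 on top of the rail (1 at the rack's -y end; 130 mm apart, midway between and outside the hooks): black wing 50 mm long, 14 mm thick, 36 mm tall on a 30 mm round, 5 mm high steel collar. Point on the turning axis, 30 mm above the rail's top, 11 mm below the wing's top; x along the wing, z up; turns with the bolt
- basket1: grey plastic peg basket 1 with wooden pegs fixed in it, standing loose on the table, about 0.25 kg: open box 80 (x) x 100 (y) x 65 mm (z) with a rigid steel bail. Origin under the middle of its base, z up. May be absent. All baskets are alike
- basket1_bar (a point): middle of basket 1's bail: a straight round bar 10 mm thick along the basket's y, 94 mm long, centre 145 mm above the base and 80 mm above the box's rim; the two upright legs at y = +-47 mm are 8 mm thick, so 86 mm is free between them
- basket2: grey plastic peg basket 2 with wooden pegs fixed in it, standing loose on the table, about 0.25 kg: open box 80 (x) x 100 (y) x 65 mm (z) with a rigid steel bail. Origin under the middle of its base, z up. May be absent. All baskets are alike
- basket2_bar (a point): middle of basket 2's bail: a straight round bar 10 mm thick along the basket's y, 94 mm long, centre 145 mm above the base and 80 mm above the box's rim; the two upright legs at y = +-47 mm are 8 mm thick, so 86 mm is free between them
- basket3: grey plastic peg basket 3 with wooden pegs fixed in it, standing loose on the table, about 0.25 kg: open box 80 (x) x 100 (y) x 65 mm (z) with a rigid steel bail. Origin under the middle of its base, z up. May be absent. All baskets are alike
- basket3_bar (a point): middle of basket 3's bail: a straight round bar 10 mm thick along the basket's y, 94 mm long, centre 145 mm above the base and 80 mm above the box's rim; the two upright legs at y = +-47 mm are 8 mm thick, so 86 mm is free between them
- detergent: white detergent bottle, 80 mm across, 200 mm tall, a bystander standing on the table, to be left alone; origin under its middle
- softener: blue softener bottle, 66 mm across, 170 mm tall, a bystander standing on the table, to be left alone; origin under its middle
- scoop_cup: clear measuring mug, 70 mm across, 75 mm tall, a bystander standing on the table, to be left alone; origin under its middle
- token_dish: white open dish 100 x 120 x 25 mm, a bystander standing on the table, to be left alone; origin under its middle
- iron: clothes iron, 200 mm long, 123 mm tall with its handle, a bystander standing on the table, to be left alone; origin under its middle
- powder_box: cardboard powder box 90 x 160 x 210 mm, a bystander standing on the table, to be left alone; origin under its middle

How it is judged:
By the outcome, as a careful person would: the job done as asked, in the order asked, and still so for the second after the job is handed in, with the robot touching nothing.
Of basket1, basket2, basket3 only 2 to 3 are there at a start; the rules pass over those that are not, and their reading is None.
At some moment in a run one of basket1, basket2, basket3 may be knocked a few centimetres aside while the robot is not near it.
Once in a run the grip may slacken for a moment while it holds something.
It also fails if it takes over 210 s, if anything falls off the work surface, if the arm or the gripper's body presses on something with over 40 N, if the wrist force passes 120 N, or if a joint passes its speed limit or range.

## Working session

There is one attempt and no reset: what is moved stays moved. The work goes in short steps, Python scripts to look and compute and a shell command to move; the robot and the scene stay as the last step left them, time stands still between calls to the robot, and variables do not carry over. Pictures are saved under pics/ and viewed, at most 14 in all, crops included, and the job is handed in when it is done.

```bash
mkdir -p pics; python3 - <<'E'
from workcell import bot
import cv2
print(bot.get_obs())
for n in("side","top"):
    print(n,bot.camera_model(n)); cv2.imwrite(f"pics/{n}0.png",bot.camera(n)[:,:,::-1])
E
```

```text
{'time': 0.0, 'q': array([ 6.43452269e+01,  5.01156138e+00,  1.00347331e+01,  9.51006723e+01,
       -5.79358665e-04,  9.00010020e+01]), 'qd': array([-0.09776028,  0.02222928,  0.02841069,  0.01255324, -0.04434092,
       -0.00937321]), 'joint_efforts': array([ 7.87475929e-04, -5.20386314e+01,  4.64805400e+01,  1.62004289e-02,
        1.27862822e-04,  8.26559216e-06]), 'ee_pos': array([0.23803281, 0.4955902 , 0.24958114]), 'tcp_rot': array([-1.79922499e+02,  5.80713461e-04,  1.54344226e+02]), 'wrist_force': array([ 0.48859404, -0.05932351,  0.45154424]), 'torque': array([0.04450657, 0.01966387, 0.02012835]), 'grasp_force': 0.0, 'opening': 0.08543036071326353}
side {'vertical_fov': 43.554732175454035, 'cx': 322.4706007855987, 'cy': 198.40352749194915, 'k1': -0.15552222675854846, 'R': array([[ 0.77672315, -0.62951716,  0.02023087],
       [-0.46108566, -0.59020037, -0.66261869],
       [ 0.4290701 ,  0.50534312, -0.74868363]]), 't': array([-0.4920806 ,  0.32696012,  1.60063653])}
top {'vertical_fov': 54.34186801599705, 'cx': 324.156130926998, 'cy': 198.60472656345283, 'k1': -0.0985288352568368, 'R': array([[-0.02797453, -0.99935417, -0.02255367],
       [-0.98214105,  0.0316782 , -0.1854601 ],
       [ 0.18605479,  0.01696272, -0.98239294]]), 't': array([-0.03635088,  0.59632979,  1.27255293])}
```

View pics/side0.png

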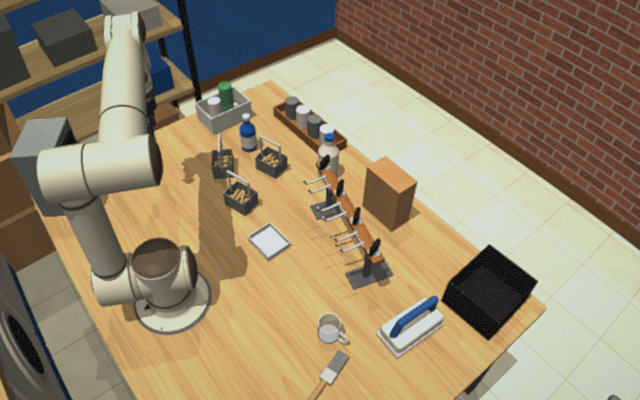

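View pics/top0.png

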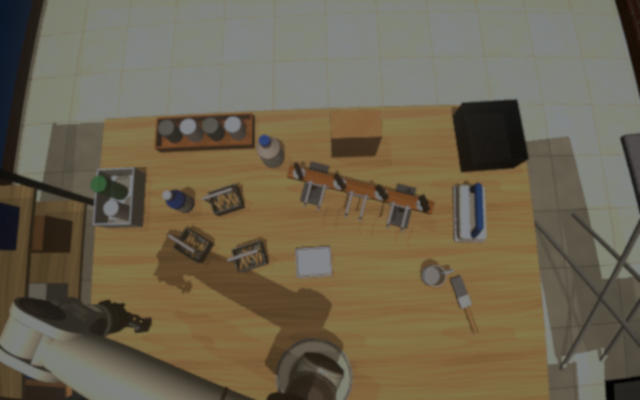

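The side view shows three baskets at about (222,163), (270,160) and (240,197), with the rail from (322,165) to (378,250). In the top view the bolts are near (297,172), (338,182), (380,193) and (424,205). I'll enlarge both views.

```bash
cat > h.py <<'E'
import numpy as np, cv2
from workcell import bot
def cam(n):
    m=bot.camera_model(n); f=200/np.tan(np.radians(m["vertical_fov"]/2))
    K=np.array([[f,0,m["cx"]],[0,f,m["cy"]],[0,0,1]]); return K,np.array([m["k1"],0,0,0]),np.array(m["R"]),np.array(m["t"])
def ray(n,p):
    K,d,R,t=cam(n); u=cv2.undistortPoints(np.array([[p]],float),K,d)[0,0]
    return -R.T@t, R.T@np.array([u[0],u[1],1])
def plane(n,p,z):
    o,d=ray(n,p); return o+d*(z-o[2])/d[2]
def proj(n,X):
    K,d,R,t=cam(n); return cv2.projectPoints(np.atleast_2d(np.array(X,float)),cv2.Rodrigues(R)[0],t,K,d)[0][:,0]
def tri(ps,pt):
    A=[];b=[]
    for n,p in(("side",ps),("top",pt)):
        o,d=ray(n,p); d/=np.linalg.norm(d); P=np.eye(3)-np.outer(d,d); A.append(P); b.append(P@o)
    return np.linalg.lstsq(np.vstack(A),np.hstack(b),rcond=None)[0]
def snap(n,f,box=None,s=4):
    I=bot.camera(n)[:,:,::-1].copy(); np.save(f"pics/{f}.npy",I)
    if box: x0,y0,x1,y1=box; I=cv2.resize(I[y0:y1,x0:x1],None,fx=s,fy=s,interpolation=cv2.INTER_CUBIC)
    cv2.imwrite(f"pics/{f}.png",I); return I
E
python3 - <<'E'
import cv2,numpy as np
I=cv2.imread('pics/top0.png'); cv2.imwrite('pics/a.png',np.clip(cv2.resize(I[155:245,280:440],None,fx=5,fy=5,interpolation=cv2.INTER_CUBIC)*1.8,0,255))
T=cv2.imread('pics/top0.png')[180:275,160:275]; S=cv2.imread('pics/side0.png')[130:220,205:300]
f=lambda x,w:np.clip(cv2.resize(x,None,fx=4,fy=4,interpolation=cv2.INTER_CUBIC)*w,0,255)
T=f(T,1.8);S=f(S,1.2); H=np.zeros((380,400+460,3)); H[:T.shape[0],:T.shape[1]]=T; H[:S.shape[0],470:470+S.shape[1]]=S; cv2.imwrite('pics/b.png',H[:,:800]); cv2.imwrite('pics/b.png',H[:, :850] if 0 else cv2.resize(H,(800,int(380*800/860))))
S=cv2.imread('pics/side0.png')[145:290,300:400]; cv2.imwrite('pics/c.png',f(S,1.2))
E
```

```text
[ WARN:0@0.073] global loadsave.cpp:1063 imwrite_ Unsupported depth image for selected encoder is fallbacked to CV_8U.
```

View pics/a.png

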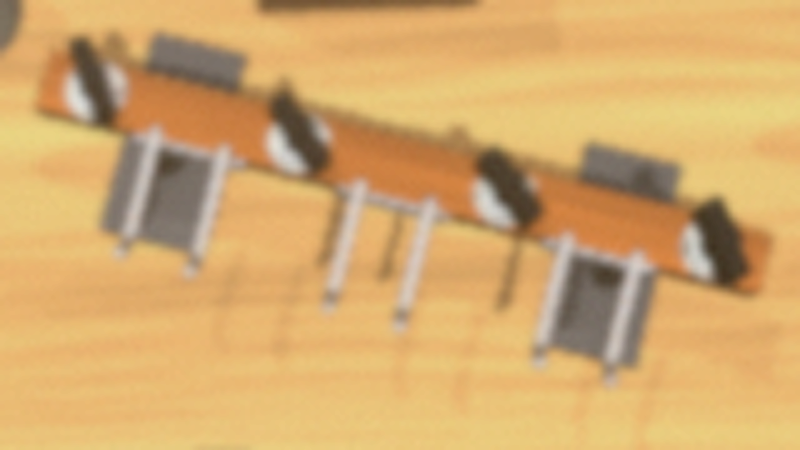

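View pics/b.png

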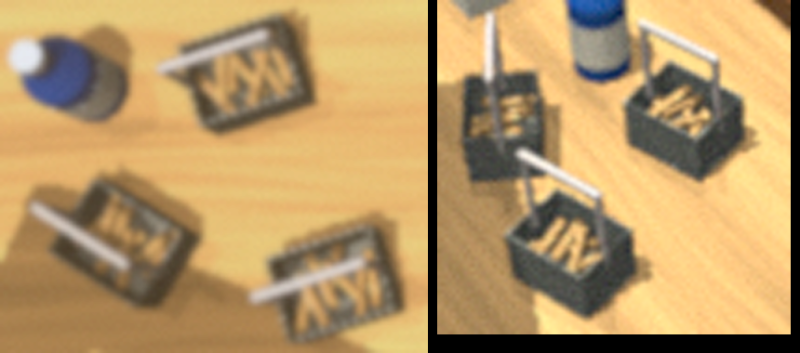

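View pics/c.png

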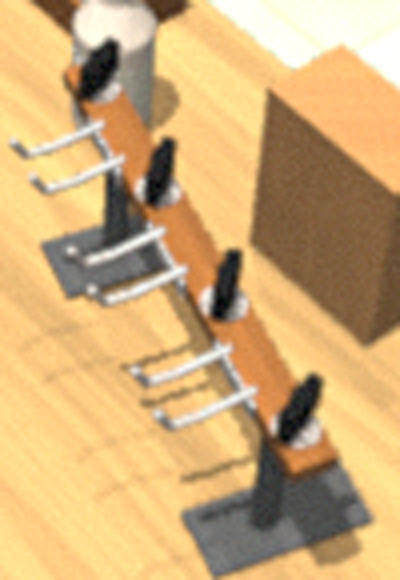

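The top crop shows the rail, with end corners at about (50,55), (38,108), (772,235) and (755,292). The wings are dark blobs at crop (92,82), (300,132), (510,188) and (722,240). The second picture shows three baskets with bright bail bars, ends visible in both views. Next I'll measure the rail, the wings and the bars.

```bash
python3 - <<'E'
from h import *
np.set_printoptions(precision=4,suppress=True)
for n in("side","top"):
    _,_,R,t=cam(n); print(n,"C",-R.T@t)
T=cv2.imread('pics/top0.png'); 
# rail by corners
c=lambda x,y:(280+(x+.5)/5-.5,155+(y+.5)/5-.5)
for p in[(50,55),(38,108),(772,235),(755,292)]: print('railcorner',plane('top',c(*p),.19))
hsv=cv2.cvtColor(T,cv2.COLOR_BGR2HSV); h,s,v=cv2.split(hsv)
print('hsv rail',hsv[180,317],hsv[187,360],'wing',hsv[173,298],hsv[184,339],'table',hsv[230,380])
m=((v<35)).astype(np.uint8); m[:155]=0;m[245:]=0;m[:,:285]=0;m[:,440:]=0
k,l,st,ce=cv2.connectedComponentsWithStats(m)
for i in range(1,k):
    if st[i,4]>20:
        pts=np.argwhere(l==i)[:,::-1].astype(np.float32)
        print('wing top',ce[i],st[i,4],cv2.minAreaRect(pts),plane('top',ce[i],.225))
# bars
t=lambda x,y:(160+(x*860/800)/4,180+(y*860/800)/4)
s_=lambda x,y:(205+(x*860/800-470)/4,130+(y*860/800)/4)
B={'A':[(160,69),(267,36),None,None],'B':[(36,208),(126,265),None,None],'C':[(254,297),(365,263),None,None]}
side={'A':[(644,24),(716,61)],'C':[(520,154),(600,195)],'B':[(490,15),(491,78)]}
for k_ in B:
    P=[plane('top',t(*B[k_][i]),.148) for i in(0,1)]; Q=[plane('side',s_(*p),.147) for p in side[k_]]
    for nm,Z in(('top',P),('side',Q)):
        print(k_,nm,(Z[0]+Z[1])/2,'len',np.linalg.norm(Z[0]-Z[1]),'ang',np.degrees(np.arctan2(*(Z[0]-Z[1])[1::-1])))
E
```

```text
side C [-0.1538 -0.9257  1.425 ]
top C [ 0.3479 -0.0768  1.3599]
railcorner [0.6776 0.0482 0.19  ]
railcorner [0.6438 0.056  0.19  ]
railcorner [ 0.5493 -0.392   0.19  ]
railcorner [ 0.5145 -0.3788  0.19  ]
hsv rail [ 14 171 115] [ 13 173 112] wing [16 88 49] [16 65 51] table [ 18 131 130]
A top [0.6032 0.2873 0.148 ] len 0.09737426439356955 ang 105.49307816957301
A side [0.6041 0.2839 0.147 ] len 0.09507265457120896 ang 105.64563829844799
B top [0.4471 0.3999 0.148 ] len 0.09538436510654043 ang 58.214717766594994
B side [0.4487 0.3991 0.147 ] len 0.09657433781246973 ang 59.685487243981385
C top [0.406  0.2014 0.148 ] len 0.0976285347383647 ang 105.55206661778368
C side [0.4064 0.201  0.147 ] len 0.09823927532393342 ang 108.38764029630626
```

```bash
python3 - <<'E'
from h import *
np.set_printoptions(precision=4,suppress=True)
a=lambda x,y:(280+(x+.5)/5-.5,155+(y+.5)/5-.5)
c=lambda x,y:(300+(x+.5)/4-.5,145+(y+.5)/4-.5)
S=[(18,148),(40,185),(72,250),(93,292),(137,375),(160,418)];T=[(122,250),(192,270),(330,305),(400,323),(540,360),(612,380)]
P=np.array([tri(c(*s),a(*t)) for s,t in zip(S,T)]); print(P)
M=P.mean(0); d=P[0]-P[5]; print('mean tip',M,'yaw',np.degrees(np.arctan2(d[1],d[0]))-90)
u,_,vt=np.linalg.svd(P-M); d=vt[0]*np.sign(vt[0][1]); yaw=np.arctan2(d[1],d[0])-np.pi/2; ex=np.array([np.cos(yaw),np.sin(yaw),0]); print('yaw',np.degrees(yaw),'rack origin by tips',M+ex*.096)
# rail side corners
for p in[(66,75),(300,478),(335,462)]: print('rail side',plane('side',c(*p),.19))
# wings by mask
for n,th in(('top',62),('side',70)):
    I=cv2.imread(f'pics/{n}0.png'); h,s,v=cv2.split(cv2.cvtColor(I,cv2.COLOR_BGR2HSV)); O=np.array([.596,-.167,.22]); ey=np.array([-np.sin(yaw),np.cos(yaw),0])
    for b in range(4):
        q=proj(n,O+ey*(-.195+.13*b)-[0,0,.0])[0]; m=np.zeros(v.shape,np.uint8); x,y=q.astype(int); r=12 if n=='top' else 13
        sub=(slice(y-r,y+r+1),slice(x-r,x+r+1)); m[sub]=(v[sub]<th)&((s[sub]<120)|(v[sub]<35))
        k,l,st,ce=cv2.connectedComponentsWithStats(m); i=1+np.argmax(st[1:,4]); pts=np.argwhere(l==i)[:,::-1]
        w,e=np.linalg.eigh(np.cov(pts.T)); ax=e[:,1]; A=plane(n,ce[i]-8*ax,.213)-plane(n,ce[i]+8*ax,.213)
        print(n,'bolt',b+1,'exp',q,'got',ce[i],st[i,4],'aspect',np.sqrt(w[1]/w[0]),'ang',np.degrees(np.arctan2(A[1],A[0]))%180,plane(n,ce[i],.216))
for nm,p,z in(('detergent',(264,141),.2),('softener',(167,195),.17),('box',(355,119),.21)): print(nm,plane('top',p,z))
E
```

```text
[[ 0.5529  0.0054  0.1898]
 [ 0.5408 -0.0377  0.1883]
 [ 0.5127 -0.1192  0.2008]
 [ 0.5009 -0.161   0.1966]
 [ 0.4764 -0.2443  0.1945]
 [ 0.463  -0.2868  0.1959]]
mean tip [ 0.5078 -0.1406  0.1943] yaw -17.080012327443455
yaw -17.13988320813355 rack origin by tips [ 0.5995 -0.1689  0.1943]
rail side [0.6399 0.0493 0.19  ]
rail side [ 0.5119 -0.3901  0.19  ]
rail side [ 0.5423 -0.396   0.19  ]
top bolt 1 exp [423.9804 203.7924] got [423.44 202.76] 75 aspect 2.332076524342999 ang 11.130177367914353 [ 0.5424 -0.3529  0.216 ]
top bolt 2 exp [381.6494 192.4799] got [381.2429 191.6714] 70 aspect 2.683938576622646 ang 31.1144006490498 [ 0.5802 -0.2286  0.216 ]
top bolt 3 exp [339.5811 181.292 ] got [339.6557 181.3115] 61 aspect 3.2070601316638574 ang 28.898604820040205 [ 0.616  -0.1052  0.216 ]
top bolt 4 exp [298.0844 170.3078] got [298.283  171.1132] 53 aspect 4.3575266102473815 ang 15.734105188726916 [0.652  0.0191 0.216 ]
side bolt 1 exp [373.8041 245.8211] got [374.2174 247.1196] 92 aspect 2.924903854182566 ang 24.204365998033175 [ 0.5385 -0.3557  0.216 ]
side bolt 2 exp [355.8604 214.4946] got [356.1268 216.1831] 71 aspect 3.852153689498094 ang 38.98297111183962 [ 0.5754 -0.2325  0.216 ]
side bolt 3 exp [339.5506 186.0803] got [339.5147 187.6912] 68 aspect 3.3059953331660483 ang 40.51087185604838 [ 0.6129 -0.1076  0.216 ]
side bolt 4 exp [324.7189 160.2896] got [324.2658 162.1266] 79 aspect 2.275499961231478 ang 30.94516198498933 [0.6492 0.0164 0.216 ]
detergent [0.7579 0.1271 0.2   ]
softener [0.6012 0.4457 0.17  ]
box [ 0.8164 -0.1607  0.21  ]
```

The three bars agree in both views: A (0.603, 0.286), B (0.448, 0.400), C (0.406, 0.201). The rack origin is about (0.597, -0.168) with yaw about -16.8°, and the hook height about 0.18. The wings stand at roughly 17°, 33°, 33° and 19°. I'll move to bolt 4 first.

```bash
python3 -m crank '[[[0.86,-0.99,0.5,0,0,0.27],[0.86,-0.99,0.5,0,0,0.27],[0.86,-0.99,0.5,0,0,0.27],[0.86,-0.99,0.5,0,0,0.27],[0.86,-0.99,0.5,0,0,0.27],[0.86,-0.99,0,0,0,0.27],[0.86,-0.99,0,0,0,0.27],[0.86,-0.99,0,0,0,0.27],[0.86,-0.99,0,0,0,0.27],[0.86,-0.99,0,0,0,0.27],[0.86,-0.99,0,0,0,0.27],[0.86,-0.99,0,0,0,0.27],[0.86,-0.99,0,0,0,0.27],[0.86,-0.99,0,0,0,0.27],[0.86,-0.99,0,0,0,0.27],[0.86,-0.99,0,0,0,0.27],[0.86,-0.99,0,0,0,0.27],[0.86,-0.99,0,0,0,0.27],[0.86,-0.99,0,0,0,0.27],[0.86,-0.99,0,0,0,0.27]]]' 0.7; python3 -m crank '[[[0.88,-1,0,0,0,0.24],[0.88,-1,0,0,0,0.24],[0.88,-1,0,0,0,0.24],[0.88,-1,0,0,0,0.24],[0,0,0,0,0,0],[0,0,0,0,0,0]]]'
```

```text
time: 1.77
ee_pos: [0.5828, 0.0986, 0.2999]
tcp_rot: [180.0, -0.0, -168.4]
wrist_force: [1.0, 1.3, 0.4]
opening: 0.0598
grasp_force: 0.0
time: 2.27
ee_pos: [0.6531, 0.0187, 0.2988]
tcp_rot: [180.0, -0.1, -162.0]
wrist_force: [0.2, -0.1, -0.3]
opening: 0.0595
grasp_force: 0.0
```

```bash
python3 -m crank '[[[0,0,-0.78,0,0,0],[0,0,-0.78,0,0,0],[0,0,-0.78,0,0,0],[0,0,-0.78,0,0,0],[0,0,-0.7,0,0,0],[0,0,0,0,0,0],[0,0,0,0,0,0]]]'; python3 -m crank '[[[0,0,0,0,0,0],[0,0,0,0,0,0],[0,0,0,0,0,0],[0,0,0,0,0,0],[0,0,0,0,0,0],[0,0,0,0,0,0],[0,0,0,0,0,0],[0,0,0,0,0,0]]]' 0 40; python3 -c "
from h import *
o=bot.get_obs();print(o['q'],o['torque']);snap('top','t1',(250,130,410,230),5)"
```

```text
time: 2.85
ee_pos: [0.6517, 0.0205, 0.2238]
tcp_rot: [180.0, -0.1, -161.9]
wrist_force: [0.4, 1.2, 0.4]
opening: 0.0599
grasp_force: 0.0
time: 3.52
ee_pos: [0.6523, 0.0216, 0.2252]
tcp_rot: [179.8, 0.1, -161.8]
wrist_force: [-3.3, 10.1, 4.0]
opening: 0.013
grasp_force: 41.9
[  1.82152267  19.21334186  23.94301795  94.68435254   0.18011541
 -16.32881607] [ 1.62873717  0.76578688 -0.04481254]
```

View pics/t1.png

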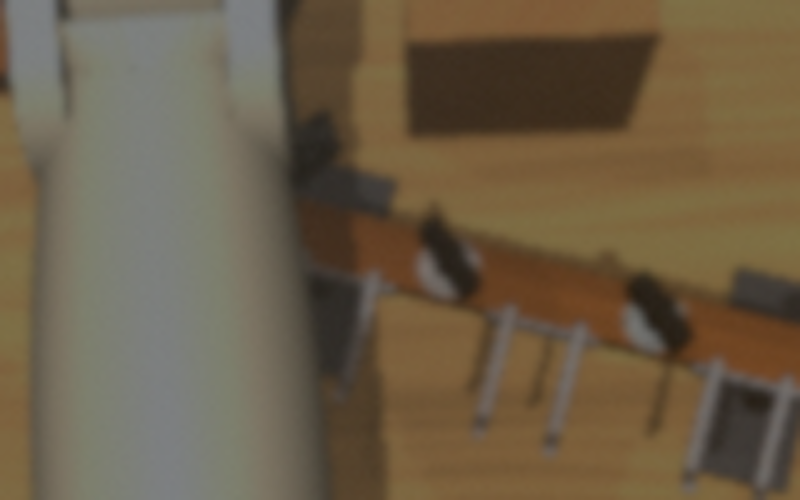

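The picture shows the arm covering bolt 4. The grip reads 13 mm with 42 N, so the wing is held. The side load suggests the bolt axis is 2 mm further in +y, so I'll correct that and turn clockwise.

```bash
python3 -m crank '[[[-0.03,0.1,0,0,0,0],[0,0,0,0,0,-0.5],[0,0,0,0,0,-0.9],[0,0,0,0,0,-0.9],[0,0,0,0,0,-0.9],[0,0,0,0,0,-0.9],[0,0,0,0,0,-0.9],[0,0,0,0,0,-0.9],[0,0,0,0,0,-0.9],[0,0,0,0,0,-0.9],[0,0,0,0,0,-0.9],[0,0,0,0,0,-0.9],[0,0,0,0,0,-0.9],[0,0,0,0,0,-0.9],[0,0,0,0,0,-0.9],[0,0,0,0,0,-0.9],[0,0,0,0,0,-0.9],[0,0,0,0,0,-0.9],[0,0,0,0,0,-0.9],[0,0,0,0,0,-0.9]]]'; python3 -c "
from h import *
print(bot.get_obs()['torque'])"
python3 -m crank '[[[0,0,0,0,0,-0.5],[0,0,0,0,0,-0.3],[0,0,0,0,0,0],[0,0,0,0,0,0]]]'; python3 -c "
from h import *
print(bot.get_obs()['torque'])"
```

```text
time: 5.23
ee_pos: [0.6515, 0.0213, 0.2252]
tcp_rot: [180.0, 0.0, 82.9]
wrist_force: [-5.3, -1.9, 6.4]
opening: 0.0134
grasp_force: 42.2
[-0.33140225  1.24117502  0.02874191]
time: 5.57
ee_pos: [0.6514, 0.0214, 0.2252]
tcp_rot: [180.0, 0.0, 77.7]
wrist_force: [-4.8, -2.0, 6.4]
opening: 0.0131
grasp_force: 42.2
[-0.32836086  1.25169374 -0.0270893 ]
```

```bash
for i in 1 2; do python3 -m crank '[[[0,0,0,0,0,-0.4],[0,0,0,0,0,0],[0,0,0,0,0,0]]]' | grep -E "rot|force"; python3 -c "
from h import *
print(bot.get_obs()['torque'])"; done; python3 -m crank '[[[0,0,0,0,0,-0.3],[0,0,0,0,0,0],[0,0,0,0,0,0]]]' | grep -E "rot|force"; python3 -c "
from h import *
print(bot.get_obs()['torque'])"
```

```text
tcp_rot: [180.0, 0.0, 75.0]
wrist_force: [-5.1, -1.7, 7.6]
grasp_force: 42.2
[-0.25635831  1.2847132  -0.10729065]
tcp_rot: [180.0, 0.0, 72.3]
wrist_force: [-5.2, -1.7, 6.8]
grasp_force: 44.5
[-0.26085154  1.17645132  0.77387896]
tcp_rot: [180.0, -0.0, 70.2]
wrist_force: [-4.6, -0.6, 6.1]
grasp_force: 60.1
[-0.00179957  0.84358148  0.90550891]
```

Bolt 4 met its stop at yaw ≈73°, with the torque rising to 0.9 N m. On to bolt 3.

```bash
python3 -m crank '[[[0,0,0,0,0,0],[0,0,0,0,0,0],[0,0,0,0,0,0],[0,0,0,0,0,0],[0,0,0.94,0,0,0],[0,0,0.94,0,0,0],[0,0,0.94,0,0,0],[0,0,0.94,0,0,0],[-0.09,-0.3,0,0,0,1],[-0.09,-0.3,0,0,0,1],[-0.09,-0.3,0,0,0,1],[-0.09,-0.3,0,0,0,1],[-0.09,-0.3,0,0,0,1],[-0.09,-0.3,0,0,0,1],[-0.09,-0.3,0,0,0,1],[-0.09,-0.3,0,0,0,1],[-0.09,-0.3,0,0,0,1],[-0.09,-0.3,0,0,0,1],[-0.09,-0.3,0,0,0,1],[-0.09,-0.3,0,0,0,1]]]' 0.7 | grep -E "rot|force|pos"; python3 -m crank '[[[-0.09,-0.29,0,0,0,0.98],[-0.09,-0.29,0,0,0,0.98],[-0.09,-0.29,0,0,0,0.98],[-0.09,-0.29,0,0,0,0.98],[-0.09,-0.29,0,0,0,0.98],[-0.09,-0.29,0,0,0,0.98],[-0.08,-0.29,0,0,0,0.98],[-0.08,-0.29,0,0,0,0.98],[-0.08,-0.29,0,0,0,0.98],[0,0,0,0,0,0],[0,0,0,0,0,0]]]'; python3 -c "
from h import *
I=snap('top','t2',(275,140,435,240),5);snap('side','s2',(290,140,400,260),5)"
```

```text
ee_pos: [0.6303, -0.0506, 0.2989]
tcp_rot: [-180.0, -0.0, 153.0]
wrist_force: [0.6, -0.6, 0.5]
grasp_force: 0.0
time: 8.9
ee_pos: [0.6148, -0.1026, 0.299]
tcp_rot: [180.0, 0.0, -146.9]
wrist_force: [0.5, -0.1, -0.5]
opening: 0.0599
grasp_force: 0.0
```

View pics/s2.png

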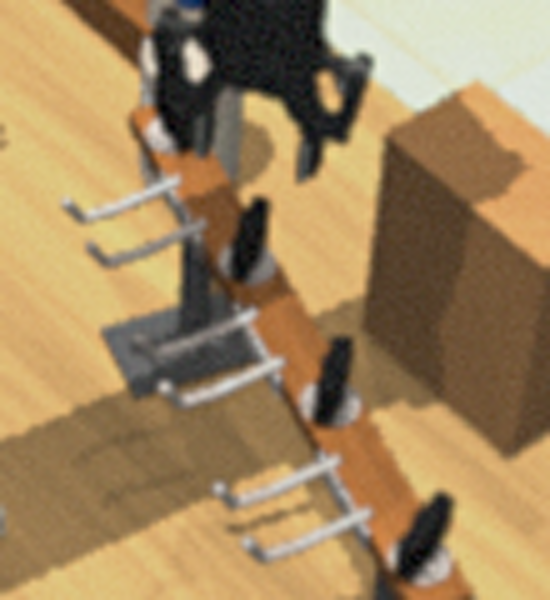

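The side crop shows the gripper above bolt 3, with the wing at crop (245,235) and the fingers either side of it. I'll lower and grip.

```bash
python3 -m crank '[[[0,0,-0.78,0,0,0],[0,0,-0.78,0,0,0],[0,0,-0.78,0,0,0],[0,0,-0.78,0,0,0],[0,0,-0.7,0,0,0],[0,0,0,0,0,0]]]'|grep -E "pos|force"; python3 -m crank '[[[0,0,0,0,0,0],[0,0,0,0,0,0],[0,0,0,0,0,0],[0,0,0,0,0,0],[0,0,0,0,0,0],[0,0,0,0,0,0],[0,0,0,0,0,0],[0,0,0,0,0,0]]]' 0 40;  python3 -c "
from h import *
print(bot.get_obs()['torque'])"
```

```text
ee_pos: [0.614, -0.1019, 0.2196]
wrist_force: [0.5, -0.0, -1.6]
grasp_force: 0.0
time: 10.17
ee_pos: [0.6151, -0.1024, 0.2239]
tcp_rot: [-179.9, 0.1, -146.7]
wrist_force: [0.5, 0.4, 5.6]
opening: 0.0134
grasp_force: 41.8
[ 0.0721237  -0.00433007  0.00493208]
```

```bash
python3 -m crank '[[[0,0,0,0,0,-0.5],[0,0,0,0,0,-0.98],[0,0,0,0,0,-0.98],[0,0,0,0,0,-0.98],[0,0,0,0,0,-0.98],[0,0,0,0,0,-0.98],[0,0,0,0,0,-0.98],[0,0,0,0,0,-0.98],[0,0,0,0,0,-0.98],[0,0,0,0,0,-0.98],[0,0,0,0,0,-0.98],[0,0,0,0,0,-0.98],[0,0,0,0,0,-0.98],[0,0,0,0,0,-0.98],[0,0,0,0,0,-0.98],[0,0,0,0,0,-0.98],[0,0,0,0,0,-0.98],[0,0,0,0,0,-0.98],[0,0,0,0,0,-0.98],[0,0,0,0,0,-0.98]]]' | grep -E "rot|force|open"
python3 -m crank '[[[0,0,0,0,0,-0.6],[0,0,0,0,0,-0.4],[0,0,0,0,0,0],[0,0,0,0,0,0]]]'| grep -E "rot|force|open"; python3 -c "
from h import *
print(bot.get_obs()['torque'])"
python3 -m crank '[[[0,0,0,0,0,-0.4],[0,0,0,0,0,0],[0,0,0,0,0,0]]]'| grep -E "rot|force|open"; python3 -c "
from h import *
print(bot.get_obs()['torque'])"
python3 -m crank '[[[0,0,0,0,0,-0.3],[0,0,0,0,0,0],[0,0,0,0,0,0]]]'| grep -E "rot|force|open"; python3 -c "
from h import *
print(bot.get_obs()['torque'])"
```

```text
tcp_rot: [179.9, 0.1, 81.5]
wrist_force: [-3.3, -4.5, 6.1]
opening: 0.0135
grasp_force: 41.8
tcp_rot: [179.9, 0.1, 74.9]
wrist_force: [-3.1, -3.6, 7.1]
opening: 0.0129
grasp_force: 42.1
[-0.81578493  0.75180357 -0.02677122]
tcp_rot: [179.9, 0.1, 72.3]
wrist_force: [-2.1, -3.7, 6.8]
opening: 0.0131
grasp_force: 44.4
[-0.60312784  0.68109824  0.687334  ]
tcp_rot: [179.9, 0.1, 70.3]
wrist_force: [-3.2, -4.1, 7.0]
opening: 0.0131
grasp_force: 60.8
[-0.7292748   0.64525087  1.4685245 ]
```

Bolt 3 is home. Bolt 2 is next, with the same offsets.

```bash
python3 -m crank '[[[0,0,0,0,0,0],[0,0,0,0,0,0],[0,0,0,0,0,0],[0,0,0,0,0,0],[0,0,0.94,0,0,0],[0,0,0.94,0,0,0],[0,0,0.94,0,0,0],[0,0,0.94,0,0,0],[-0.09,-0.3,0,0,0,1],[-0.09,-0.3,0,0,0,1],[-0.09,-0.3,0,0,0,1],[-0.09,-0.3,0,0,0,1],[-0.09,-0.3,0,0,0,1],[-0.09,-0.3,0,0,0,1],[-0.09,-0.3,0,0,0,1],[-0.09,-0.3,0,0,0,1],[-0.09,-0.3,0,0,0,1],[-0.09,-0.3,0,0,0,1],[-0.09,-0.3,0,0,0,1],[-0.09,-0.3,0,0,0,1]]]' 0.7 | grep -E "rot|force|pos"; python3 -m crank '[[[-0.09,-0.3,0,0,0,0.98],[-0.09,-0.3,0,0,0,0.98],[-0.09,-0.3,0,0,0,0.98],[-0.09,-0.3,0,0,0,0.98],[-0.09,-0.3,0,0,0,0.98],[-0.09,-0.3,0,0,0,0.98],[-0.09,-0.3,0,0,0,0.98],[-0.09,-0.3,0,0,0,0.98],[-0.09,-0.3,0,0,0,0.98],[0,0,0,0,0,0],[0,0,0,0,0,0]]]'|grep -E "rot|force|pos"; python3 -m crank '[[[0,0,-0.76,0,0,0],[0,0,-0.76,0,0,0],[0,0,-0.76,0,0,0],[0,0,-0.76,0,0,0],[0,0,-0.7,0,0,0],[0,0,0,0,0,0]]]'|grep -E "pos|force"; python3 -m crank '[[[0,0,0,0,0,0],[0,0,0,0,0,0],[0,0,0,0,0,0],[0,0,0,0,0,0],[0,0,0,0,0,0],[0,0,0,0,0,0],[0,0,0,0,0,0],[0,0,0,0,0,0]]]' 0 40;  python3 -c "
from h import *
print(bot.get_obs()['torque'])"
```

```text
ee_pos: [0.5931, -0.1747, 0.2977]
tcp_rot: [-180.0, -0.0, 153.0]
wrist_force: [0.2, 0.3, 0.3]
grasp_force: 0.0
ee_pos: [0.5769, -0.2285, 0.2977]
tcp_rot: [180.0, -0.0, -146.9]
wrist_force: [1.4, 0.0, 0.3]
grasp_force: 0.0
ee_pos: [0.5763, -0.2276, 0.22]
wrist_force: [-0.1, 0.7, -1.1]
grasp_force: 0.0
time: 16.42
ee_pos: [0.577, -0.228, 0.2244]
tcp_rot: [-180.0, 0.1, -146.7]
wrist_force: [-2.5, 4.3, 6.1]
opening: 0.0134
grasp_force: 40.5
[0.74104774 0.42263013 0.03768716]
```

```bash
python3 -m crank '[[[0,0,0,0,0,-0.5],[0,0,0,0,0,-0.98],[0,0,0,0,0,-0.98],[0,0,0,0,0,-0.98],[0,0,0,0,0,-0.98],[0,0,0,0,0,-0.98],[0,0,0,0,0,-0.98],[0,0,0,0,0,-0.98],[0,0,0,0,0,-0.98],[0,0,0,0,0,-0.98],[0,0,0,0,0,-0.98],[0,0,0,0,0,-0.98],[0,0,0,0,0,-0.98],[0,0,0,0,0,-0.98],[0,0,0,0,0,-0.98],[0,0,0,0,0,-0.98],[0,0,0,0,0,-0.98],[0,0,0,0,0,-0.98],[0,0,0,0,0,-0.98],[0,0,0,0,0,-0.98]]]' | grep -E "rot|force|open"
python3 -m crank '[[[0,0,0,0,0,-0.6],[0,0,0,0,0,-0.4],[0,0,0,0,0,0],[0,0,0,0,0,0]]]'| grep -E "rot|force|open"; python3 -c "
from h import *
print(bot.get_obs()['torque'])"
python3 -m crank '[[[0,0,0,0,0,-0.4],[0,0,0,0,0,0],[0,0,0,0,0,0]]]'| grep -E "rot|force|open"; python3 -c "
from h import *
print(bot.get_obs()['torque'])"
python3 -m crank '[[[0,0,0,0,0,-0.3],[0,0,0,0,0,0],[0,0,0,0,0,0]]]'| grep -E "rot|force|open"; python3 -c "
from h import *
print(bot.get_obs()['torque'])"
```

```text
tcp_rot: [179.9, -0.2, 81.6]
wrist_force: [1.0, 9.9, 5.8]
opening: 0.0133
grasp_force: 40.5
tcp_rot: [179.9, -0.2, 75.0]
wrist_force: [1.3, 10.0, 4.8]
opening: 0.0131
grasp_force: 40.4
[ 1.99870728 -0.17456714 -0.04428558]
tcp_rot: [179.9, -0.2, 72.4]
wrist_force: [1.6, 9.4, 5.6]
opening: 0.0135
grasp_force: 42.5
[ 1.94848862 -0.21414311  0.76836456]
tcp_rot: [179.9, -0.2, 70.4]
wrist_force: [1.2, 8.9, 5.1]
opening: 0.0133
grasp_force: 58.5
[ 1.81817057 -0.13676033  1.46820259]
```

```bash
python3 -m crank '[[[0,0,0,0,0,0],[0,0,0,0,0,0],[0,0,0,0,0,0],[0,0,0,0,0,0],[0,0,0.94,0,0,0],[0,0,0.94,0,0,0],[0,0,0.94,0,0,0],[0,0,0.94,0,0,0],[-0.095,-0.305,0,0,0,0.92],[-0.095,-0.305,0,0,0,0.92],[-0.095,-0.305,0,0,0,0.92],[-0.095,-0.305,0,0,0,0.92],[-0.095,-0.305,0,0,0,0.92],[-0.095,-0.305,0,0,0,0.92],[-0.095,-0.305,0,0,0,0.92],[-0.095,-0.305,0,0,0,0.92],[-0.095,-0.305,0,0,0,0.92],[-0.095,-0.305,0,0,0,0.92],[-0.095,-0.305,0,0,0,0.92],[-0.095,-0.305,0,0,0,0.92]]]' 0.7 | grep -E "rot|force|pos"; python3 -m crank '[[[-0.095,-0.305,0,0,0,0.92],[-0.095,-0.305,0,0,0,0.92],[-0.095,-0.305,0,0,0,0.92],[-0.095,-0.305,0,0,0,0.92],[-0.095,-0.305,0,0,0,0.92],[-0.095,-0.305,0,0,0,0.92],[-0.095,-0.305,0,0,0,0.92],[-0.095,-0.305,0,0,0,0.92],[0,0,0,0,0,0],[0,0,0,0,0,0]]]'|grep -E "rot|force|pos"; python3 -m crank '[[[0,0,-0.76,0,0,0],[0,0,-0.76,0,0,0],[0,0,-0.76,0,0,0],[0,0,-0.76,0,0,0],[0,0,-0.7,0,0,0],[0,0,0,0,0,0]]]'|grep -E "pos|force"; python3 -m crank '[[[0,0,0,0,0,0],[0,0,0,0,0,0],[0,0,0,0,0,0],[0,0,0,0,0,0],[0,0,0,0,0,0],[0,0,0,0,0,0],[0,0,0,0,0,0],[0,0,0,0,0,0]]]' 0 40;  python3 -c "
from h import *
print(bot.get_obs()['torque'])"
```

```text
ee_pos: [0.5539, -0.3022, 0.2981]
tcp_rot: [-180.0, -0.0, 146.4]
wrist_force: [-0.4, 0.2, -0.1]
grasp_force: 0.0
ee_pos: [0.5387, -0.3508, 0.2981]
tcp_rot: [180.0, -0.0, -163.6]
wrist_force: [-0.0, -0.5, 0.0]
grasp_force: 0.0
ee_pos: [0.5383, -0.3496, 0.2204]
wrist_force: [-1.3, -0.5, 0.2]
grasp_force: 0.0
time: 22.58
ee_pos: [0.5396, -0.3519, 0.2251]
tcp_rot: [-179.8, 0.1, -163.4]
wrist_force: [2.7, -7.6, 1.9]
opening: 0.0136
grasp_force: 42.9
[-1.22170408 -0.3856238   0.08033222]
```

```bash
python3 -m crank '[[[0.02,-0.06,0,0,0,-0.5],[0,0,0,0,0,-0.9],[0,0,0,0,0,-0.9],[0,0,0,0,0,-0.9],[0,0,0,0,0,-0.9],[0,0,0,0,0,-0.9],[0,0,0,0,0,-0.9],[0,0,0,0,0,-0.9],[0,0,0,0,0,-0.9],[0,0,0,0,0,-0.9],[0,0,0,0,0,-0.9],[0,0,0,0,0,-0.9],[0,0,0,0,0,-0.9],[0,0,0,0,0,-0.9],[0,0,0,0,0,-0.9],[0,0,0,0,0,-0.9],[0,0,0,0,0,-0.9],[0,0,0,0,0,-0.9],[0,0,0,0,0,-0.9],[0,0,0,0,0,0]]]' | grep -E "rot|force|open"
python3 -m crank '[[[0,0,0,0,0,-0.6],[0,0,0,0,0,-0.4],[0,0,0,0,0,0],[0,0,0,0,0,0]]]'| grep -E "rot|force|open"; python3 -c "
from h import *
print(bot.get_obs()['torque'])"
python3 -m crank '[[[0,0,0,0,0,-0.4],[0,0,0,0,0,0],[0,0,0,0,0,0]]]'| grep -E "rot|force|open"; python3 -c "
from h import *
print(bot.get_obs()['torque'])"
python3 -m crank '[[[0,0,0,0,0,-0.3],[0,0,0,0,0,0],[0,0,0,0,0,0]]]'| grep -E "rot|force|open"; python3 -c "
from h import *
print(bot.get_obs()['torque'])"
```

```text
tcp_rot: [179.8, -0.0, 81.5]
wrist_force: [5.2, 3.1, 3.1]
opening: 0.0131
grasp_force: 43.0
tcp_rot: [179.8, -0.0, 75.0]
wrist_force: [6.0, 2.7, 1.8]
opening: 0.0129
grasp_force: 43.0
[ 0.51197685 -1.32476409 -0.06517691]
tcp_rot: [179.8, -0.0, 72.3]
wrist_force: [5.7, 1.4, 2.5]
opening: 0.013
grasp_force: 45.1
[ 0.32439869 -1.23493508  0.78065419]
tcp_rot: [179.8, -0.0, 70.3]
wrist_force: [4.6, 2.4, 3.0]
opening: 0.013
grasp_force: 60.4
[ 0.2281204  -1.00849513  1.56022834]
```

All four bolts reached their stops. I'll lift, move toward basket C and check with the camera.

```bash
python3 -m crank '[[[0,0,0,0,0,0],[0,0,0,0,0,0],[0,0,0,0,0,0],[0,0,0,0,0,0],[0,0,0.94,0,0,0],[0,0,0.94,0,0,0],[0,0,0.94,0,0,0],[0,0,0.94,0,0,0],[-0.24,0.98,0,0,0,0.19],[-0.24,0.98,0,0,0,0.19],[-0.24,0.98,0,0,0,0.19],[-0.24,0.98,0,0,0,0.19],[-0.24,0.98,0,0,0,0.19],[-0.24,0.98,0,0,0,0.19],[-0.24,0.98,0,0,0,0.19],[-0.24,0.98,0,0,0,0.19],[-0.24,0.98,0,0,0,0.19],[-0.24,0.98,0,0,0,0.19],[-0.24,0.98,0,0,0,0.19],[-0.24,0.98,0,0,0,0.19]]]' 0.7 | grep -E "rot|force|pos"; python3 -m crank '[[[-0.24,0.98,0,0,0,0.19],[-0.24,0.98,0,0,0,0.19],[-0.24,0.98,0,0,0,0.19],[-0.24,0.98,0,0,0,0.19],[-0.24,0.98,0,0,0,0.19],[-0.24,0.98,0,0,0,0.19],[-0.24,0.98,0,0,0,0.19],[-0.24,0.98,0,0,0,0.19],[-0.24,0.98,0,0,0,0.19],[-0.24,0.98,0,0,0,0.19],[-0.24,0.98,0,0,0,0.19],[-0.24,0.98,0,0,0,0.19],[-0.24,0.98,0,0,0,0.19],[-0.24,1,0,0,0,0.19],[-0.24,1,0,0,0,0.19],[-0.24,1,0,0,0,0.19],[0,0,0,0,0,0],[0,0,0,0,0,0]]]'
python3 - <<'E'
from h import *
T=snap('top','t3'); S=snap('side','s3')
f=lambda I,x0,y0,x1,y1,k,w:np.clip(cv2.resize(I[y0:y1,x0:x1],None,fx=k,fy=k,interpolation=cv2.INTER_CUBIC).astype(float)*w,0,255).astype(np.uint8)
H=np.zeros((600,800,3),np.uint8)
a=f(T,150,150,440,280,2.7,1.8); H[:a.shape[0],:a.shape[1]]=a[:,:800]
b=f(S,205,130,405,250,2,1.2); H[355:595,:400]=b
c=f(S,310,145,400,265,2,1.2); H[355:595,410:590]=c
cv2.imwrite('pics/m3.png',H)
E
```

```text
ee_pos: [0.4813, -0.1157, 0.2988]
tcp_rot: [180.0, 0.0, 85.9]
wrist_force: [0.3, -0.2, 0.1]
grasp_force: 0.0
time: 28.25
ee_pos: [0.4047, 0.1989, 0.2987]
tcp_rot: [-180.0, 0.0, 106.8]
wrist_force: [0.0, -0.9, 0.3]
opening: 0.0601
grasp_force: 0.0
```

View pics/m3.png

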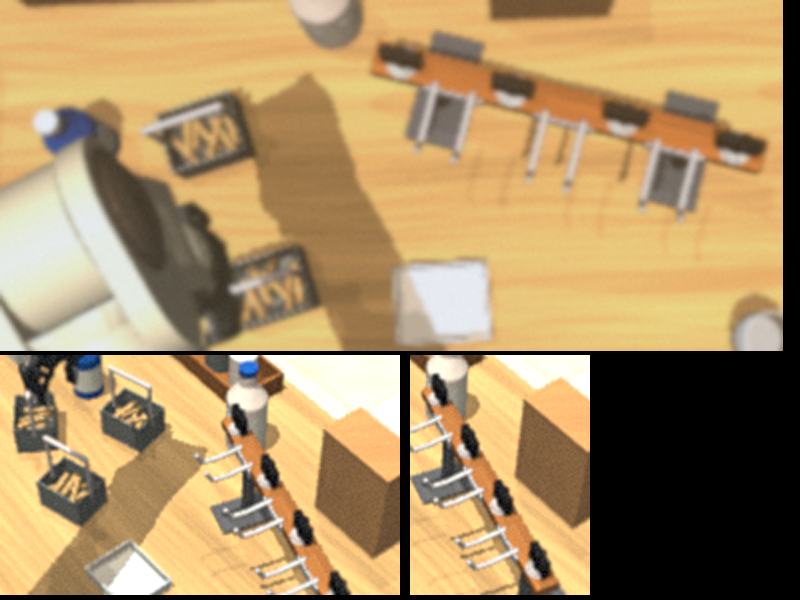

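The picture shows all four wings in line with the rail. The baskets are unmoved, with C's bar still at side pixels (227,172) to (249,183). I'll lower onto C and grip it.

```bash
python3 -c "
from h import *
print(proj('side',[.4047,.1989,.299]),proj('side',[.4062,.2012,.145]))"
python3 -m crank '[[[0.07,0.1,-0.9,0,0,0],[0,0,-0.98,0,0,0],[0,0,-0.98,0,0,0],[0,0,-0.98,0,0,0],[0,0,-0.98,0,0,0],[0,0,-0.98,0,0,0],[0,0,-0.98,0,0,0],[0,0,-0.9,0,0,0],[0,0,0,0,0,0],[0,0,0,0,0,0]]]'; python3 -m crank '[[[0,0,0,0,0,0],[0,0,0,0,0,0],[0,0,0,0,0,0],[0,0,0,0,0,0],[0,0,0,0,0,0],[0,0,0,0,0,0],[0,0,0,0,0,0],[0,0,0,0,0,0]]]' 0 90;  python3 -c "
from h import *
print(bot.get_obs()['torque']);snap('side','s4',(190,110,320,210),5)"
```

```text
[[233.0520833 145.6518689]] [[237.84772681 177.22367577]]
time: 29.18
ee_pos: [0.4062, 0.1994, 0.145]
tcp_rot: [-179.9, 0.0, 106.7]
wrist_force: [0.4, 0.3, 1.2]
opening: 0.0599
grasp_force: 0.0
time: 29.85
ee_pos: [0.407, 0.2006, 0.146]
tcp_rot: [179.9, -0.0, 106.8]
wrist_force: [1.3, -0.4, 6.3]
opening: 0.0074
grasp_force: 88.0
[-0.0668391  -0.26755826 -0.07325385]
```

View pics/s4.png

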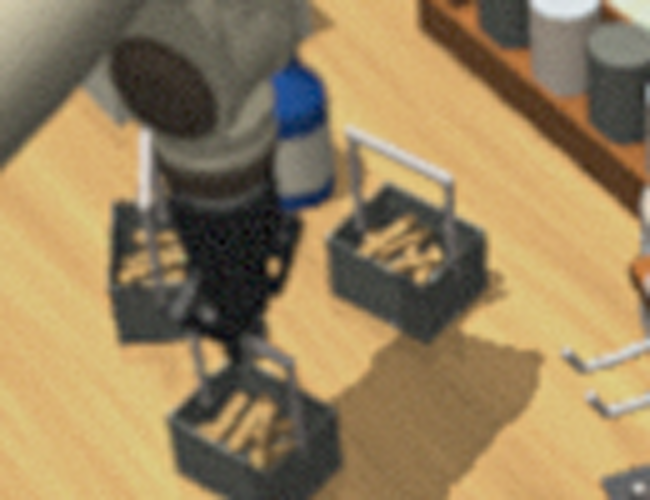

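The side crop shows the gripper on the middle of C's bail, around crop (245,345). I'll lift and carry it to a staging point in front of hook 1.

```bash
python3 -m crank '[[[0,0,0.5,0,0,0],[0,0,0.9,0,0,0],[0,0,0.9,0,0,0],[0,0,0.9,0,0,0],[0,0,0.9,0,0,0],[0,0,0.9,0,0,0],[0,0,0,0,0,0]]]'; python3 -m crank '[[[0.03,-0.5,0,0,0,-0.2],[0.03,-0.94,0,0,0,-0.2],[0.03,-0.94,0,0,0,-0.2],[0.03,-0.94,0,0,0,-0.2],[0.03,-0.94,0,0,0,-0.2],[0.03,-0.94,0,0,0,-0.2],[0.03,-0.94,0,0,0,-0.2],[0.03,-0.94,0,0,0,-0.2],[0.03,-0.94,0,0,0,-0.2],[0.03,-0.94,0,0,0,-0.2],[0.03,-0.94,0,0,0,-0.2],[0.03,-0.94,0,0,0,-0.2],[0.03,-0.94,0,0,0,-0.2],[0.03,-0.94,0,0,0,-0.2],[0.03,-0.94,0,0,0,-0.2],[0.03,-0.94,0,0,0,-0.2],[0.03,-0.94,0,0,0,-0.2],[0.03,-0.94,0,0,0,-0.2],[0.03,-0.94,0,0,0,-0.2],[0.03,-0.94,0,0,0,-0.2]]]'; python3 -m crank '[[[0.03,-0.94,0,0,0,-0.2],[0.03,-0.94,0,0,0,-0.2],[0.03,-0.94,0,0,0,-0.2],[0.03,-0.94,0,0,0,-0.2],[0,-0.4,0,0,0,0],[0,0,0,0,0,0],[0,0,0,0,0,0],[0,0,0,0,0,0]]]'; python3 -c "
from h import *
print(bot.get_obs()['torque']);snap('side','s5',(290,150,420,270),5)"
```

```text
time: 30.48
ee_pos: [0.4069, 0.2007, 0.2485]
tcp_rot: [179.8, -0.0, 106.8]
wrist_force: [0.5, -0.5, -1.7]
opening: 0.007
grasp_force: 88.3
time: 32.15
ee_pos: [0.4173, -0.168, 0.2435]
tcp_rot: [-179.9, -0.0, 79.1]
wrist_force: [-0.1, 0.3, -1.7]
opening: 0.0069
grasp_force: 88.2
time: 32.82
ee_pos: [0.4205, -0.2493, 0.2447]
tcp_rot: [-180.0, -0.0, 73.8]
wrist_force: [0.5, -0.1, -1.8]
opening: 0.007
grasp_force: 88.2
[-0.05586842  0.0013111   0.01143626]
```

View pics/s5.png

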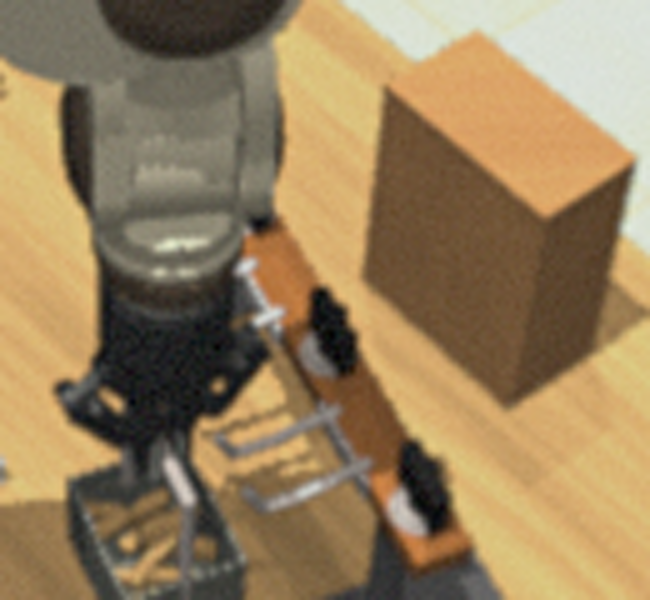

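The basket hangs level in the grip in front of hook 1, and its prongs are at crop (225,440) and (255,497). I'll lower a little and advance over the tips.

```bash
python3 -m crank '[[[0,0,-0.6,0,0,-0.07],[0,0,-0.55,0,0,0],[0.57,-0.16,0,0,0,0],[0.57,-0.16,0,0,0,0],[0.57,-0.16,0,0,0,0],[0.57,-0.16,0,0,0,0],[0.57,-0.16,0,0,0,0],[0.6,-0.16,0,0,0,0],[0,0,0,0,0,0],[0,0,0,0,0,0]]]'; python3 -c "
from h import *
print(bot.get_obs()['torque']);snap('side','s6',(310,190,410,290),6);snap('top','t6')"
```

```text
time: 33.7
ee_pos: [0.4897, -0.2686, 0.2213]
tcp_rot: [-179.9, -0.0, 73.4]
wrist_force: [-0.8, 0.2, -1.5]
opening: 0.0066
grasp_force: 88.3
[0.05240707 0.02986506 0.02026441]
```

View pics/s6.png

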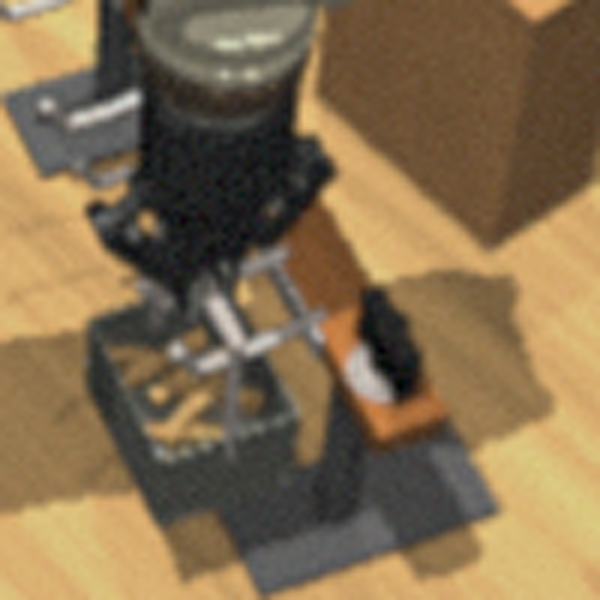

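The bar lies across both prongs, inside the turned-up tips at (180,352). I'll lower until contact.

```bash
python3 -m crank '[[[0,0,-0.5,0,0,0],[0,0,-0.5,0,0,0],[0,0,-0.4,0,0,0],[0,0,0,0,0,0]]]'|grep -E "pos|wrist"; for i in 1 2 3 4; do python3 -m crank '[[[0,0,-0.15,0,0,0],[0,0,0,0,0,0]]]'|grep -E "pos|wrist"; done
```

```text
ee_pos: [0.4887, -0.2688, 0.1914]
wrist_force: [0.5, -0.2, -2.3]
ee_pos: [0.4895, -0.2692, 0.1906]
wrist_force: [-0.6, 0.4, -1.7]
ee_pos: [0.4899, -0.2694, 0.1895]
wrist_force: [-3.4, 1.2, 5.4]
ee_pos: [0.49, -0.2694, 0.1891]
wrist_force: [-7.1, 3.6, 21.3]
ee_pos: [0.4901, -0.2694, 0.1888]
wrist_force: [-13.1, 6.0, 37.7]
```

```bash
python3 -m crank '[[[0,0,0.35,0,0,0],[0,0,0,0,0,0]]]'|grep -E "pos|wrist"; python3 -m crank '[[[0,0,0,0,0,0],[0,0,0,0,0,0],[0,0,0,0,0,0],[0,0,0,0,0,0],[0,0,0,0,0,0],[0,0,0,0,0,0]]]' 0.4; python3 -m crank '[[[0,0,0.3,0,0,0],[0,0,0.5,0,0,0],[0,0,0.9,0,0,0],[0,0,0.9,0,0,0],[0,0,0.9,0,0,0],[0,0,0.9,0,0,0],[0,0,0.9,0,0,0],[0,0,0,0,0,0]]]'|grep -E "pos|wrist"
python3 - <<'E'
from h import *
np.set_printoptions(precision=4,suppress=True)
S=snap('side','s7');T=snap('top','t7')
f=lambda I,x0,y0,x1,y1,k,w:np.clip(cv2.resize(I[y0:y1,x0:x1],None,fx=k,fy=k,interpolation=cv2.INTER_CUBIC).astype(float)*w,0,255).astype(np.uint8)
H=np.zeros((600,800,3),np.uint8)
H[:400,:400]=f(S,310,190,410,290,4,1.1); H[:400,400:800]=f(S,200,125,300,225,4,1.1); H[400:600,:400]=f(T,155,185,285,250,4,1.8)[:200,:400]
cv2.imwrite('pics/m7.png',H)
E
```

```text
ee_pos: [0.4903, -0.2696, 0.1914]
wrist_force: [-0.7, 0.2, -2.1]
time: 35.47
ee_pos: [0.4897, -0.2692, 0.1888]
tcp_rot: [-180.0, -0.0, 73.3]
wrist_force: [0.2, 0.2, -0.4]
opening: 0.034
grasp_force: 0.0
ee_pos: [0.4903, -0.2695, 0.2999]
wrist_force: [-0.5, 0.1, 0.9]
```

View pics/m7.png

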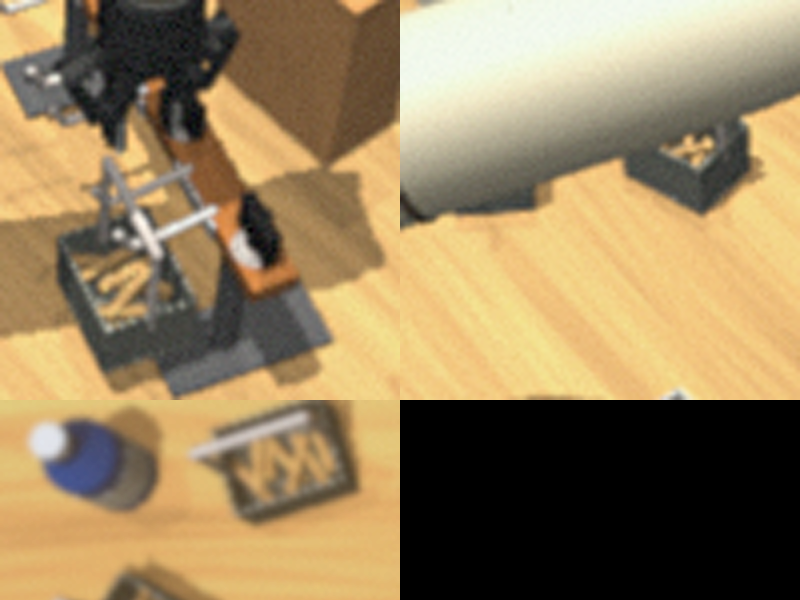

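Basket C hangs from hook 1 with both prongs under the bar. In the top view A is unmoved, with its bar at px (202,199) to (232,189). B is next; I'll check it numerically from above before lowering.

```bash
python3 -m crank '[[[-0.06,0.98,0,0,0,-0.06],[-0.06,0.98,0,0,0,-0.06],[-0.06,0.98,0,0,0,-0.06],[-0.06,0.98,0,0,0,-0.06],[-0.06,0.98,0,0,0,-0.06],[-0.06,0.98,0,0,0,-0.06],[-0.06,0.98,0,0,0,-0.06],[-0.06,0.98,0,0,0,-0.06],[-0.06,0.98,0,0,0,-0.06],[-0.06,0.98,0,0,0,-0.06],[-0.06,0.98,0,0,0,-0.06],[-0.06,0.98,0,0,0,-0.06],[-0.06,0.98,0,0,0,-0.06],[-0.06,0.98,0,0,0,-0.06],[-0.06,0.98,0,0,0,-0.06],[-0.06,0.98,0,0,0,-0.06],[-0.06,0.98,0,0,0,-0.06],[-0.06,0.98,0,0,0,-0.06],[-0.06,0.98,0,0,0,-0.06],[-0.06,0.98,0,0,0,-0.06]]]' 0.7|grep -E "pos|rot"; python3 -m crank '[[[-0.06,0.99,0,0,0,-0.06],[-0.06,0.99,0,0,0,-0.06],[-0.06,0.99,0,0,0,-0.06],[-0.06,0.99,0,0,0,-0.06],[-0.06,0.99,0,0,0,-0.06],[-0.06,0.99,0,0,0,-0.06],[-0.06,0.99,0,0,0,-0.06],[-0.06,0.99,0,0,0,-0.06],[-0.06,0.99,0,0,0,-0.06],[-0.06,0.99,0,0,0,-0.06],[-0.06,0.99,0,0,0,-0.06],[-0.06,0.99,0,0,0,-0.06],[-0.06,0.99,0,0,0,-0.06],[-0.06,0.99,0,0,0,-0.06],[0,0,0,0,0,0],[0,0,0,0,0,0]]]'
cat >> h.py <<'E'
def bars(I,n='side',win=(195,120,310,225)):
    x0,y0,x1,y1=win; h,s,v=cv2.split(cv2.cvtColor(I,cv2.COLOR_BGR2HSV)); th=150 if n=='side' else 85
    m=np.zeros_like(v); m[y0:y1,x0:x1]=((v>th)&(s<60))[y0:y1,x0:x1]
    k,l,st,ce=cv2.connectedComponentsWithStats(m,connectivity=8)
    for i in range(1,k):
        if st[i,4]>12:
            p=np.argwhere(l==i)[:,::-1].astype(float); w,e=np.linalg.eigh(np.cov(p.T)); t=(p-ce[i])@e[:,1]
            A,B=[plane(n,ce[i]+q*e[:,1],.147) for q in(t.min(),t.max())]
            print(n,ce[i].round(1),st[i,4],'asp',(w[1]/w[0])**.5.__round__(1) if 0 else round((w[1]/w[0])**.5,1),'mid',((A+B)/2).round(4),'len',round(np.linalg.norm(A-B),3),'ang',round(np.degrees(np.arctan2((A-B)[1],(A-B)[0]))%180,1))
E
python3 - <<'E'
from h import *
print('t0');bars(cv2.imread('pics/side0.png'));bars(cv2.imread('pics/top0.png'),'top',(160,180,275,275))
print('now');bars(snap('side','s8'));bars(snap('top','t8'),'top',(160,180,275,275))
E
```

```text
ee_pos: [0.4653, 0.1237, 0.2943]
tcp_rot: [-179.9, 0.0, 65.0]
time: 39.23
ee_pos: [0.4486, 0.4004, 0.2938]
tcp_rot: [-180.0, 0.1, 59.3]
wrist_force: [-0.9, 0.6, -0.3]
opening: 0.0599
grasp_force: 0.0
t0
side [218.5 141.6] 38 asp 9.8 mid [0.4479 0.4035 0.147 ] len 0.103 ang 58.7
side [269.2 140.6] 52 asp 10.0 mid [0.6036 0.2902 0.147 ] len 0.098 ang 106.2
side [236.9 176.1] 61 asp 9.6 mid [0.406  0.2049 0.147 ] len 0.1 ang 106.2
side [268.7 223.2] 13 asp 2.7 mid [ 0.3716 -0.0383  0.147 ] len 0.023 ang 147.5
top [217.6 193.2] 105 asp 8.5 mid [0.6058 0.289  0.147 ] len 0.097 ang 106.2
top [166.3 194.9] 71 asp 1.1 mid [0.6068 0.4582 0.147 ] len 0.033 ang 151.6
top [181.5 243.3] 100 asp 8.6 mid [0.4482 0.4018 0.147 ] len 0.099 ang 57.7
top [243.2 254.4] 113 asp 8.2 mid [0.408  0.2036 0.147 ] len 0.103 ang 108.3
now
side [218.4 144.1] 27 asp 8.6 mid [0.443  0.3963 0.147 ] len 0.085 ang 60.0
side [272.9 142.2] 39 asp 6.3 mid [0.6088 0.2767 0.147 ] len 0.072 ang 106.7
top [222.5 191.6] 67 asp 5.5 mid [0.6109 0.2723 0.147 ] len 0.062 ang 105.8
top [166.2 195.2] 58 asp 1.2 mid [0.6058 0.4575 0.147 ] len 0.029 ang 112.0
top [185.8 246.2] 60 asp 5.8 mid [0.4384 0.3864 0.147 ] len 0.063 ang 58.8
```

Both bars still lie on their original lines; the detections are only shortened by occlusion and shadow. I'll grip B.

```bash
python3 -m crank '[[[0,0,-0.8,0,0,0],[0,0,-0.96,0,0,0],[0,0,-0.96,0,0,0],[0,0,-0.96,0,0,0],[0,0,-0.96,0,0,0],[0,0,-0.96,0,0,0],[0,0,-0.96,0,0,0],[0,0,-0.85,0,0,0],[0,0,0,0,0,0],[0,0,0,0,0,0]]]'|grep -E "pos|rot|wrist"; python3 -m crank '[[[0,0,0,0,0,0],[0,0,0,0,0,0],[0,0,0,0,0,0],[0,0,0,0,0,0],[0,0,0,0,0,0],[0,0,0,0,0,0],[0,0,0,0,0,0],[0,0,0,0,0,0]]]' 0 90;  python3 -c "
from h import *
print(bot.get_obs()['torque'])"; python3 -m crank '[[[0,0,0.5,0,0,0],[0,0,0.9,0,0,0],[0,0,0.9,0,0,0],[0,0,0.9,0,0,0],[0,0,0.9,0,0,0],[0,0,0.9,0,0,0],[0,0,0,0,0,0],[0,0,0,0,0,0]]]';  python3 -c "
from h import *
print(bot.get_obs()['torque'])"
```

```text
ee_pos: [0.4488, 0.3989, 0.1467]
tcp_rot: [-180.0, 0.1, 59.2]
wrist_force: [-1.2, 0.4, 0.6]
time: 40.83
ee_pos: [0.449, 0.4003, 0.1479]
tcp_rot: [180.0, -0.1, 59.3]
wrist_force: [-2.1, -0.4, 5.7]
opening: 0.0066
grasp_force: 87.9
[-0.07214539  0.39314965 -0.12696357]
time: 41.5
ee_pos: [0.4493, 0.4002, 0.2473]
tcp_rot: [180.0, -0.1, 59.3]
wrist_force: [-0.2, -0.0, -3.4]
opening: 0.0068
grasp_force: 87.9
[-0.03067202  0.02171584 -0.03501557]
```

```bash
python3 -m crank '[[[0.01,-0.5,0,0,0,0.07],[0.01,-0.93,0,0,0,0.07],[0.01,-0.93,0,0,0,0.07],[0.01,-0.93,0,0,0,0.07],[0.01,-0.93,0,0,0,0.07],[0.01,-0.93,0,0,0,0.07],[0.01,-0.93,0,0,0,0.07],[0.01,-0.93,0,0,0,0.07],[0.01,-0.93,0,0,0,0.07],[0.01,-0.93,0,0,0,0.07],[0.01,-0.93,0,0,0,0.07],[0.01,-0.93,0,0,0,0.07],[0.01,-0.93,0,0,0,0.07],[0.01,-0.93,0,0,0,0.07],[0.01,-0.93,0,0,0,0.07],[0.01,-0.93,0,0,0,0.07],[0.01,-0.93,0,0,0,0.07],[0.01,-0.93,0,0,0,0.07],[0.01,-0.93,0,0,0,0.07],[0.01,-0.93,0,0,0,0.07]]]'; python3 -m crank '[[[0.01,-0.93,0,0,0,0.07],[0.01,-0.93,0,0,0,0.07],[0.01,-0.93,0,0,0,0.07],[0.01,-0.93,0,0,0,0.07],[0.01,-0.93,0,0,0,0.07],[0.01,-0.93,0,0,0,0.07],[0.01,-0.93,0,0,0,0.07],[0.01,-0.93,0,0,0,0.07],[0.01,-0.5,0,0,0,0.07],[0,0,0,0,0,0],[0,0,0,0,0,0]]]'; python3 -c "
from h import *
print(bot.get_obs()['torque'])"
```

```text
time: 43.17
ee_pos: [0.4519, 0.0352, 0.2452]
tcp_rot: [-179.9, 0.1, 68.9]
wrist_force: [-0.2, -0.4, -3.3]
opening: 0.0071
grasp_force: 87.9
time: 44.08
ee_pos: [0.4539, -0.1226, 0.2456]
tcp_rot: [-179.9, -0.0, 73.1]
wrist_force: [-0.5, 0.5, -2.5]
opening: 0.007
grasp_force: 87.8
[-0.01805515  0.00370545  0.03415944]
```

```bash
python3 -m crank '[[[0,0,-0.6,0,0,0.03],[0,0,-0.53,0,0,0],[0.6,-0.18,0,0,0,0],[0.6,-0.18,0,0,0,0],[0.6,-0.18,0,0,0,0],[0.6,-0.18,0,0,0,0],[0.6,-0.18,0,0,0,0],[0.61,-0.17,0,0,0,0],[0,0,0,0,0,0],[0,0,0,0,0,0]]]'; python3 -c "
from h import *
print(bot.get_obs()['torque']);snap('side','s9',(290,160,390,260),6)"; python3 -m crank '[[[0,0,-0.5,0,0,0],[0,0,-0.5,0,0,0],[0,0,-0.4,0,0,0],[0,0,0,0,0,0]]]'|grep -E "pos|wrist"; for i in 1 2 3; do python3 -m crank '[[[0,0,-0.12,0,0,0],[0,0,0,0,0,0]]]'|grep -E "pos|wrist"; done
```

```text
time: 44.92
ee_pos: [0.5266, -0.143, 0.2231]
tcp_rot: [-179.9, -0.0, 73.5]
wrist_force: [0.2, 0.2, -3.5]
opening: 0.0067
grasp_force: 88.2
[ 0.06417683  0.02090531 -0.030738  ]
ee_pos: [0.5258, -0.1433, 0.1937]
wrist_force: [-0.3, 0.1, -4.4]
ee_pos: [0.5267, -0.1436, 0.1936]
wrist_force: [-0.3, -0.2, -4.0]
ee_pos: [0.527, -0.1437, 0.1914]
wrist_force: [-0.4, -0.3, -3.2]
ee_pos: [0.5272, -0.1437, 0.1905]
wrist_force: [-3.2, 0.8, 5.3]
```

View pics/s9.png

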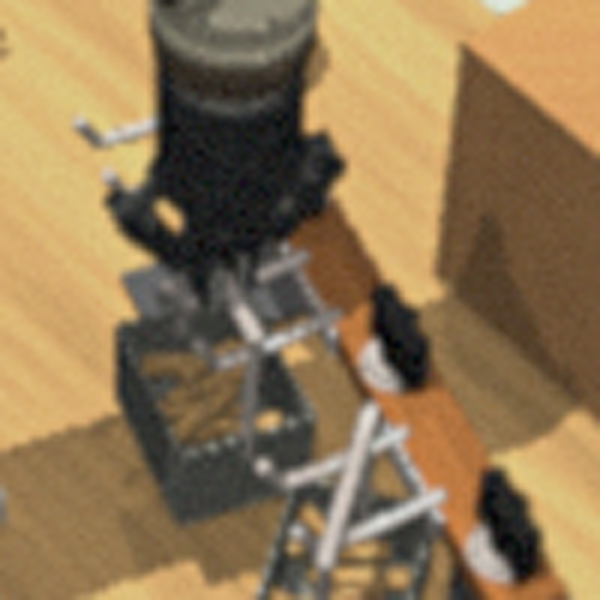

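The bar of B lies over both prongs of hook 2 and has made contact. Basket C on hook 1 has been turned on its prongs: its bar now runs from crop (370,415) to (330,560), which looks like the announced knock. I'll release B first, then measure C.

```bash
python3 -m crank '[[[0,0,0,0,0,0],[0,0,0,0,0,0],[0,0,0,0,0,0],[0,0,0,0,0,0],[0,0,0,0,0,0],[0,0,0,0,0,0]]]' 0.4; python3 -m crank '[[[0,0,0.3,0,0,0],[0,0,0.5,0,0,0],[0,0,0.9,0,0,0],[0,0,0.9,0,0,0],[0,0,0.9,0,0,0],[0,0,0.9,0,0,0],[0,0,0.9,0,0,0],[0,0,0,0,0,0]]]'|grep -E "pos|wrist"
python3 -m crank '[[[-0.6,0.9,0,0,0,0],[-0.6,0.9,0,0,0,0],[-0.6,0.9,0,0,0,0],[-0.6,0.9,0,0,0,0],[-0.6,0.9,0,0,0,0],[-0.6,0.9,0,0,0,0],[-0.6,0.9,0,0,0,0],[-0.6,0.9,0,0,0,0],[0,0,0,0,0,0]]]'|grep -E "pos|wrist"
python3 - <<'E'
from h import *
S=snap('side','s10');T=snap('top','t10')
f=lambda I,x0,y0,x1,y1,k,w:np.clip(cv2.resize(I[y0:y1,x0:x1],None,fx=k,fy=k,interpolation=cv2.INTER_CUBIC).astype(float)*w,0,255).astype(np.uint8)
H=np.zeros((600,800,3),np.uint8)
H[:600,:400]=f(S,310,180,390,300,5,1.1); H[:400,400:800]=f(T,340,165,440,265,4,1.8)
cv2.imwrite('pics/m10.png',H)
E
```

```text
time: 46.3
ee_pos: [0.527, -0.1436, 0.189]
tcp_rot: [-180.0, 0.0, 73.4]
wrist_force: [-0.1, -0.5, -0.7]
opening: 0.0337
grasp_force: 0.0
ee_pos: [0.5275, -0.1438, 0.2998]
wrist_force: [0.9, -0.6, 0.8]
ee_pos: [0.4293, 0.0023, 0.296]
wrist_force: [-0.4, 0.1, 0.3]
```

View pics/m10.png

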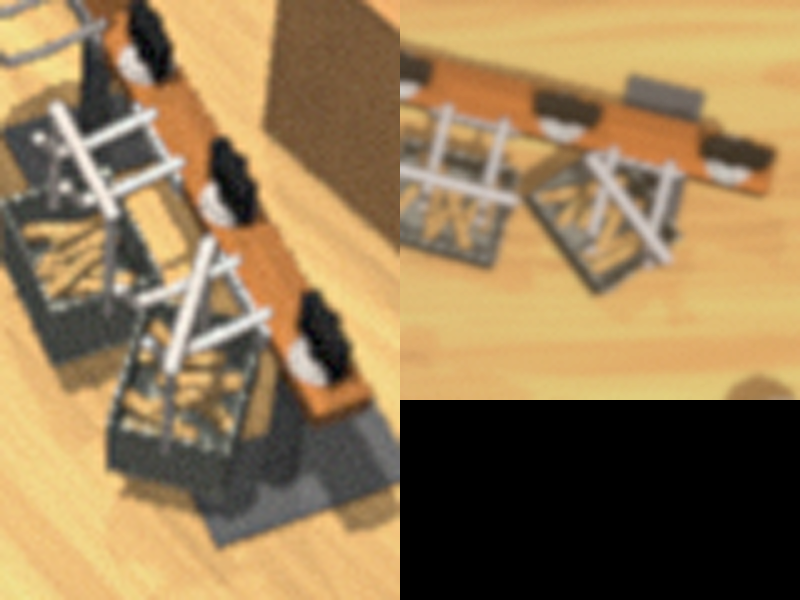

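C still hangs upright across both prongs, but turned by about 35° and shifted. The view budget is spent, so from here I work by numbers. I'll compute the bar in rack coordinates, and check A as well.

```bash
python3 - <<'E'
from h import *
np.set_printoptions(precision=4,suppress=True)
O=np.array([.5957,-.1645,0]); y=np.radians(-16.6); R=np.array([[np.cos(y),np.sin(y),0],[-np.sin(y),np.cos(y),0],[0,0,1]])
r=lambda X:R@(X-O)
for s,t in(((352,228.4),(387.5,203.7)),((344.4,253.6),(407,230.5))):
    print('C end rack tri',r(tri(s,t)),'side',r(plane('side',s,.19)),'top',r(plane('top',t,.19)))
S=cv2.imread('pics/s10.png') if 0 else np.load('pics/s10.npy'); T=np.load('pics/t10.npy')
bars(S);bars(T,'top',(160,180,275,275))
print('hooks area');bars(S,'side',(310,190,365,262)); bars(T,'top',(345,190,412,235))
E
```

```text
C end rack tri [-0.023  -0.0944  0.1927] side [-0.0224 -0.0925  0.19  ] top [-0.0221 -0.0948  0.19  ]
C end rack tri [-0.0852 -0.1712  0.1892] side [-0.0839 -0.1718  0.19  ] top [-0.0868 -0.1706  0.19  ]
side [198.5 122.7] 57 asp 1.9 mid [0.4478 0.5523 0.147 ] len 0.059 ang 10.9
top [217.  193.4] 95 asp 9.8 mid [0.6055 0.29   0.147 ] len 0.099 ang 106.8
top [166.3 194.9] 70 asp 1.1 mid [0.6068 0.4582 0.147 ] len 0.033 ang 151.4
top [262.9 234.4] 1700 asp 3.3 mid [0.4712 0.1397 0.147 ] len 0.249 ang 0.7
hooks area
side [336. 193.] 24 asp 1.6 mid [ 0.6304 -0.0748  0.147 ] len 0.03 ang 78.0
side [331.8 211. ] 179 asp 1.3 mid [ 0.5666 -0.1223  0.147 ] len 0.102 ang 108.9
side [352.3 221. ] 26 asp 2.1 mid [ 0.5932 -0.2012  0.147 ] len 0.029 ang 74.9
side [350.  240.7] 190 asp 1.2 mid [ 0.5327 -0.2577  0.147 ] len 0.11 ang 29.5
top [356.5 205.8] 214 asp 1.1 mid [ 0.5507 -0.1578  0.147 ] len 0.091 ang 45.3
top [379.3 197.2] 29 asp 2.1 mid [ 0.5762 -0.2316  0.147 ] len 0.026 ang 71.7
top [397.1 214.8] 225 asp 1.4 mid [ 0.5165 -0.2852  0.147 ] len 0.102 ang 37.8
```

C's bar still crosses both prongs, at rack x of -34 and -70 mm (tips at -96), so it is safe where it hangs. I'll hang A first and then straighten C. A is unmoved.

```bash
python3 -m crank '[[[0.58,0.945,0,0,0,0.316],[0.58,0.945,0,0,0,0.316],[0.58,0.945,0,0,0,0.316],[0.58,0.945,0,0,0,0.316],[0.58,0.945,0,0,0,0.316],[0.58,0.945,0,0,0,0.316],[0.58,0.945,0,0,0,0.316],[0.58,0.945,0,0,0,0.316],[0.58,0.945,0,0,0,0.316],[0.58,0.945,0,0,0,0.316],[0.58,0.945,0,0,0,0.316],[0.58,0.945,0,0,0,0.316],[0.58,0.945,0,0,0,0.316],[0.58,0.945,0,0,0,0.316],[0.58,0.945,0,0,0,0.316],[0,0,0,0,0,0],[0,0,0,0,0,0]]]' 0.7
python3 - <<'E'
from h import *
bars(snap('side','s11'));bars(snap('top','t11'),'top',(160,180,275,275))
E
```

```text
time: 49.23
ee_pos: [0.606, 0.284, 0.2932]
tcp_rot: [-179.9, 0.0, 106.0]
wrist_force: [0.1, -0.7, 0.2]
opening: 0.06
grasp_force: 0.0
side [195.8 123.4] 18 asp 3.0 mid [0.4328 0.5541 0.147 ] len 0.044 ang 59.5
side [265.6 138.8] 33 asp 6.8 mid [0.5988 0.3069 0.147 ] len 0.063 ang 106.7
top [188.2 234.2] 4648 asp 1.9 mid [0.4874 0.3868 0.147 ] len 0.389 ang 28.1
top [216.2 193.7] 30 asp 3.3 mid [0.6051 0.2908 0.147 ] len 0.032 ang 106.5
```

```bash
python3 -m crank '[[[-0.1,0.08,-0.8,0,0,0],[0,0,-0.96,0,0,0],[0,0,-0.96,0,0,0],[0,0,-0.96,0,0,0],[0,0,-0.96,0,0,0],[0,0,-0.96,0,0,0],[0,0,-0.96,0,0,0],[0,0,-0.8,0,0,0],[0,0,0,0,0,0],[0,0,0,0,0,0]]]'|grep -E "pos|rot|wrist"; python3 -m crank '[[[0,0,0,0,0,0],[0,0,0,0,0,0],[0,0,0,0,0,0],[0,0,0,0,0,0],[0,0,0,0,0,0],[0,0,0,0,0,0],[0,0,0,0,0,0],[0,0,0,0,0,0]]]' 0 90;  python3 -c "
from h import *
print(bot.get_obs()['torque'])"; python3 -m crank '[[[0,0,0.5,0,0,0],[0,0,0.9,0,0,0],[0,0,0.9,0,0,0],[0,0,0.9,0,0,0],[0,0,0.9,0,0,0],[0,0,0.9,0,0,0],[0,0,0,0,0,0],[0,0,0,0,0,0]]]';  python3 -c "
from h import *
print(bot.get_obs()['torque'])"
```

```text
ee_pos: [0.6026, 0.2844, 0.1481]
tcp_rot: [-180.0, 0.0, 105.9]
wrist_force: [0.2, -0.9, 0.4]
time: 50.83
ee_pos: [0.6035, 0.2856, 0.1489]
tcp_rot: [179.9, -0.0, 106.0]
wrist_force: [2.9, -0.9, 5.7]
opening: 0.007
grasp_force: 88.1
[-0.13361662 -0.34626787  0.12886816]
time: 51.5
ee_pos: [0.6032, 0.2857, 0.2482]
tcp_rot: [180.0, -0.0, 106.0]
wrist_force: [-0.2, -0.5, -3.1]
opening: 0.0068
grasp_force: 88.2
[-0.01817226 -0.04329946  0.04409374]
```

```bash
python3 -m crank '[[[-0.35,-0.5,0,0,0,-0.3],[-0.35,-0.9,0,0,0,-0.3],[-0.35,-0.9,0,0,0,-0.3],[-0.35,-0.9,0,0,0,-0.3],[-0.35,-0.9,0,0,0,-0.3],[-0.35,-0.9,0,0,0,-0.3],[-0.35,-0.9,0,0,0,-0.3],[-0.35,-0.9,0,0,0,-0.3],[-0.35,-0.9,0,0,0,-0.3],[-0.35,-0.9,0,0,0,-0.3],[-0.35,-0.9,0,0,0,-0.3],[-0.35,-0.9,0,0,0,-0.3],[-0.35,-0.9,0,0,0,-0.3],[-0.35,-0.9,0,0,0,-0.3],[-0.35,-0.9,0,0,0,-0.3],[-0.3,-0.9,0,0,0,-0.24],[0,-0.17,0,0,0,0],[0,0,0,0,0,0],[0,0,0,0,0,0]]]'; python3 -c "
from h import *
print(bot.get_obs()['torque']); I=snap('side','s12'); bars(I,'side',(260,130,365,262)); bars(snap('top','t12'),'top',(285,185,412,240))"
```

```text
time: 53.08
ee_pos: [0.4918, 0.0023, 0.2469]
tcp_rot: [-179.9, 0.0, 73.4]
wrist_force: [-0.2, -0.0, -2.8]
opening: 0.0066
grasp_force: 88.2
[0.06389945 0.03022361 0.08441717]
side [325.9 131.1] 42 asp 3.8 mid [0.8109 0.1984 0.147 ] len 0.051 ang 146.9
side [355.1 138.6] 384 asp 1.7 mid [0.8704 0.1034 0.147 ] len 0.172 ang 85.9
side [328.  150.5] 222 asp 1.5 mid [0.7453 0.1094 0.147 ] len 0.076 ang 118.7
side [336.1 193. ] 24 asp 1.9 mid [ 0.6307 -0.0748  0.147 ] len 0.03 ang 79.3
side [331.8 211. ] 182 asp 1.3 mid [ 0.5667 -0.1223  0.147 ] len 0.102 ang 109.1
side [352.3 221. ] 26 asp 2.1 mid [ 0.5932 -0.2012  0.147 ] len 0.029 ang 74.9
side [270.4 241.9] 509 asp 1.1 mid [ 0.3343 -0.101   0.147 ] len 0.11 ang 68.8
side [349.9 240.6] 195 asp 1.2 mid [ 0.5322 -0.2573  0.147 ] len 0.11 ang 28.3
top [299.9 212.3] 1676 asp 1.8 mid [0.5381 0.0218 0.147 ] len 0.175 ang 0.7
top [338.5 186.8] 33 asp 2.2 mid [ 0.6144 -0.1022  0.147 ] len 0.029 ang 78.0
top [354.7 206. ] 237 asp 1.2 mid [ 0.5511 -0.1491  0.147 ] len 0.1 ang 81.6
top [379.3 197.2] 29 asp 2.1 mid [ 0.5762 -0.2316  0.147 ] len 0.026 ang 71.7
top [397.  214.5] 222 asp 1.4 mid [ 0.5166 -0.2853  0.147 ] len 0.103 ang 37.6
```

```bash
python3 -m crank '[[[0,0,-0.6,0,0,0],[0,0,-0.5,0,0,0],[0.6,-0.18,0,0,0,0],[0.6,-0.18,0,0,0,0],[0.6,-0.18,0,0,0,0],[0.6,-0.18,0,0,0,0],[0.6,-0.18,0,0,0,0],[0.6,-0.17,0,0,0,0],[0,0,0,0,0,0],[0,0,0,0,0,0]]]'; python3 -m crank '[[[0,0,-0.5,0,0,0],[0,0,-0.5,0,0,0],[0,0,-0.4,0,0,0],[0,0,0,0,0,0]]]'|grep -E "pos|wrist"; for i in 1 2 3; do python3 -m crank '[[[0,0,-0.12,0,0,0],[0,0,0,0,0,0]]]'|grep -E "pos|wrist"; done
```

```text
time: 54.02
ee_pos: [0.5639, -0.0189, 0.2248]
tcp_rot: [-179.9, 0.0, 73.4]
wrist_force: [-0.6, -0.4, -3.3]
opening: 0.0069
grasp_force: 88.3
ee_pos: [0.5627, -0.0191, 0.1953]
wrist_force: [0.6, 0.6, -2.8]
ee_pos: [0.5637, -0.0193, 0.1952]
wrist_force: [0.1, 0.1, -2.8]
ee_pos: [0.564, -0.0193, 0.1931]
wrist_force: [-0.7, 0.4, -3.3]
ee_pos: [0.5642, -0.0194, 0.192]
wrist_force: [-1.8, -0.4, 4.3]
```

A rests on hook 3. I'll release it, rise and move above C with the gripper turned to C's bar.

```bash
python3 -m crank '[[[0,0,0,0,0,0],[0,0,0,0,0,0],[0,0,0,0,0,0],[0,0,0,0,0,0],[0,0,0,0,0,0],[0,0,0,0,0,0]]]' 0.4; python3 -m crank '[[[0,0,0.3,0,0,0],[0,0,0.5,0,0,0],[0,0,0.9,0,0,0],[0,0,0.9,0,0,0],[0,0,0.9,0,0,0],[0,0,0.9,0,0,0],[0,0,0.9,0,0,0],[0,0,0,0,0,0]]]'|grep -E "pos|wrist"
python3 -m crank '[[[-0.207,-0.92,0,0,0,-0.41],[-0.207,-0.92,0,0,0,-0.41],[-0.207,-0.92,0,0,0,-0.41],[-0.207,-0.92,0,0,0,-0.41],[-0.207,-0.92,0,0,0,-0.41],[-0.207,-0.92,0,0,0,-0.41],[-0.207,-0.92,0,0,0,-0.41],[-0.207,-0.92,0,0,0,-0.41],[-0.207,-0.92,0,0,0,-0.41],[-0.207,-0.92,0,0,0,-0.41],[-0.207,-0.92,0,0,0,-0.41],[-0.207,-0.92,0,0,0,-0.41],[-0.207,-0.92,0,0,0,-0.41],[-0.207,-0.92,0,0,0,-0.41],[0,0,0,0,0,0],[0,0,0,0,0,0]]]' 0.35
python3 - <<'E'
from h import *
I=snap('side','s13'); T=snap('top','t13'); a=np.load('pics/s10.npy')
print('side diff C box',np.abs(I[250:285,330:362].astype(int)-a[250:285,330:362]).mean())
bars(I,'side',(300,165,365,262)); bars(T,'top',(285,170,412,240))
E
```

```text
time: 55.35
ee_pos: [0.564, -0.0193, 0.1906]
tcp_rot: [-180.0, 0.0, 73.4]
wrist_force: [0.6, 0.6, 0.5]
opening: 0.0341
grasp_force: 0.0
ee_pos: [0.5645, -0.0194, 0.3014]
wrist_force: [1.2, -1.2, 1.3]
time: 57.35
ee_pos: [0.5057, -0.2775, 0.2966]
tcp_rot: [-180.0, 0.0, 33.9]
wrist_force: [-0.2, 0.6, 1.0]
opening: 0.0301
grasp_force: 0.0
side diff C box 6.075
side [321.2 167.2] 18 asp 1.5 mid [0.6695 0.0566 0.147 ] len 0.023 ang 77.8
side [316.8 183.4] 148 asp 1.3 mid [0.6074 0.0029 0.147 ] len 0.092 ang 124.1
side [359.2 175.5] 31 asp 3.9 mid [ 0.7502 -0.0586  0.147 ] len 0.037 ang 152.4
side [357.6 181.9] 14 asp 2.1 mid [ 0.725  -0.0787  0.147 ] len 0.018 ang 154.2
side [335.8 192.2] 17 asp 1.6 mid [ 0.6327 -0.0706  0.147 ] len 0.02 ang 86.5
side [324.8 207.4] 62 asp 1.9 mid [ 0.5599 -0.0969  0.147 ] len 0.063 ang 79.4
side [351.  245.5] 105 asp 1.9 mid [ 0.5289 -0.2742  0.147 ] len 0.076 ang 162.8
top [297.5 176.1] 31 asp 2.0 mid [0.6536 0.027  0.147 ] len 0.027 ang 74.5
top [313.4 195.4] 239 asp 1.3 mid [ 0.5898 -0.0157  0.147 ] len 0.104 ang 82.1
top [338.2 186.6] 36 asp 2.2 mid [ 0.6152 -0.1016  0.147 ] len 0.03 ang 71.0
top [402.6 220.8] 743 asp 2.6 mid [ 0.5212 -0.3079  0.147 ] len 0.19 ang 160.2
top [349.6 204.1] 144 asp 1.7 mid [ 0.5656 -0.1437  0.147 ] len 0.091 ang 135.6
```

```bash
python3 -m crank '[[[0.02,0.07,-0.8,0,0,0],[0,0,-0.8,0,0,0],[0,0,-0.8,0,0,0],[0,0,-0.8,0,0,0],[0,0,-0.6,0,0,0],[0,0,-0.5,0,0,0],[0,0,-0.2,0,0,0],[0,0,0,0,0,0],[0,0,0,0,0,0]]]'|grep -E "pos|rot|wrist"; python3 -m crank '[[[0,0,0,0,0,0],[0,0,0,0,0,0],[0,0,0,0,0,0],[0,0,0,0,0,0],[0,0,0,0,0,0],[0,0,0,0,0,0]]]' 0 40;  python3 -c "
from h import *
print(bot.get_obs()['torque'])"
```

```text
ee_pos: [0.5066, -0.2753, 0.2073]
tcp_rot: [180.0, -0.0, 34.0]
wrist_force: [0.4, -0.5, 0.4]
time: 58.7
ee_pos: [0.5066, -0.2757, 0.2078]
tcp_rot: [179.9, -0.0, 33.9]
wrist_force: [-2.1, 0.5, 5.9]
opening: 0.0076
grasp_force: 39.3
[0.18187895 0.21710039 0.03555031]
```

The bar is held near the fingertips. I'll lift it 12 mm, turn it to line up, and shift to the hook's centre.

```bash
python3 -m crank '[[[0,0,0.2,0,0,0],[0,0,0.2,0,0,0],[0,0,0.2,0,0,0],[0,0,0,0,0,0],[0,0,0,0,0,0]]]' - 80;  python3 -c "
from h import *
print(bot.get_obs()['torque'])"
```

```text
time: 59.12
ee_pos: [0.5064, -0.2756, 0.2188]
tcp_rot: [180.0, 0.0, 34.0]
wrist_force: [-0.6, 0.4, -2.2]
opening: 0.0063
grasp_force: 78.0
[0.0356562  0.11833864 0.03592606]
```

```bash
python3 -m crank '[[[0,0,0.5,0,0,0],[-0.2,0.08,0.1,0,0,0],[-0.2,0.08,0,0,0,0.2],[-0.2,0.08,0,0,0,0.5],[-0.22,0.08,0,0,0,0.6],[0,0,0,0,0,0.6],[0,0,0,0,0,0.6],[0,0,0,0,0,0.6],[0,0,0,0,0,0.6],[0,0,0,0,0,0.6],[0,0,0,0,0,0.6],[0,0,0,0,0,0.6],[0,0,0,0,0,0.23],[0,0,0,0,0,0],[0,0,0,0,0,0]]]';  python3 -c "
from h import *
print(bot.get_obs()['torque'])"
```

```text
time: 60.37
ee_pos: [0.4897, -0.269, 0.2308]
tcp_rot: [180.0, 0.0, 73.3]
wrist_force: [-0.4, -0.6, -1.8]
opening: 0.0066
grasp_force: 77.9
[ 0.01088296 -0.03000976 -0.00737723]
```

Now I'll lower until it touches, then release.

```bash
python3 -m crank '[[[0,0,-0.4,0,0,0],[0,0,-0.4,0,0,0],[0,0,-0.15,0,0,0],[0,0,0,0,0,0]]]'|grep -E "pos|wrist"; for i in 1 2; do python3 -m crank '[[[0,0,-0.1,0,0,0],[0,0,0,0,0,0]]]'|grep -E "pos|wrist|grasp"; done
```

```text
ee_pos: [0.4895, -0.2688, 0.2101]
wrist_force: [0.2, 0.1, -1.7]
ee_pos: [0.4899, -0.2691, 0.2094]
wrist_force: [0.4, -0.4, -2.7]
grasp_force: 78.1
ee_pos: [0.49, -0.2692, 0.2075]
wrist_force: [0.6, -0.0, -1.2]
grasp_force: 78.1
```

```bash
python3 -m crank '[[[0,0,-0.07,0,0,0],[0,0,0,0,0,0]]]'|grep -E "pos|wrist|grasp";  python3 -m crank '[[[0,0,0,0,0,0],[0,0,0,0,0,0],[0,0,0,0,0,0],[0,0,0,0,0,0],[0,0,0,0,0,0],[0,0,0,0,0,0]]]' 0.4; python3 -m crank '[[[0,0,0.3,0,0,0],[0,0,0.5,0,0,0],[0,0,0.9,0,0,0],[0,0,0.9,0,0,0],[0,0,0.9,0,0,0],[0,0,0.9,0,0,0],[0,0,0,0,0,0]]]'|grep -E "pos|wrist"
python3 -m crank '[[[-0.7,0.9,0,0,0,0],[-0.7,0.9,0,0,0,0],[-0.7,0.9,0,0,0,0],[-0.7,0.9,0,0,0,0],[-0.7,0.9,0,0,0,0],[-0.7,0.9,0,0,0,0],[-0.6,0.9,0,0,0,0],[-0.3,0.9,0,0,0,0],[0,0.9,0,0,0,0],[0,0.9,0,0,0,0],[0,0.9,0,0,0,0],[0,0.9,0,0,0,0],[0,0.9,0,0,0,0],[0,0.9,0,0,0,0],[0,0.9,0,0,0,0],[0,0.9,0,0,0,0],[0,0.9,0,0,0,0],[0,0.9,0,0,0,0],[0,0,0,0,0,0],[0,0,0,0,0,0]]]'
python3 - <<'E'
from h import *
np.set_printoptions(precision=4,suppress=True)
T=snap('top','t14');S=snap('side','s14')
O=np.array([.5957,-.1645,0]); y=np.radians(-16.6); R=np.array([[np.cos(y),np.sin(y),0],[-np.sin(y),np.cos(y),0],[0,0,1]])
def white(I,th): h,s,v=cv2.split(cv2.cvtColor(I,cv2.COLOR_BGR2HSV)); return (v>th)&(s<60)
for n,I,th in(('top',T,75),('side',S,130)):
    W=white(I,th)
    for k,yy in((1,-.13),(2,0),(3,.13)):
        # sample the expected bar line and, for a check, lines tilted / shifted
        def frac(dx,a,L=.044):
            t=np.linspace(-L,L,41); P=np.c_[-.072+dx-t*np.sin(a),yy+t*np.cos(a),np.full(41,.191)]@R+O
            q=proj(n,P).round().astype(int); return W[q[:,1],q[:,0]].mean()
        print(n,'hook',k,'best (frac,dx mm,deg):',sorted([(round(frac(d/1000,np.radians(a)),2),d,a) for d in range(-24,25,4) for a in range(-40,41,10)],reverse=True)[:4])
E
```

```text
ee_pos: [0.4902, -0.2692, 0.2068]
wrist_force: [-0.1, 1.4, 2.3]
grasp_force: 78.7
time: 61.7
ee_pos: [0.49, -0.2691, 0.2062]
tcp_rot: [-180.0, 0.0, 73.3]
wrist_force: [-0.1, 0.5, -0.2]
opening: 0.0341
grasp_force: 0.0
ee_pos: [0.4905, -0.2694, 0.299]
wrist_force: [0.0, -0.3, 0.1]
time: 63.95
ee_pos: [0.3879, 0.0553, 0.2945]
tcp_rot: [180.0, 0.0, 73.5]
wrist_force: [0.0, 0.1, -0.8]
opening: 0.034
grasp_force: 0.0
top hook 1 best (frac,dx mm,deg): [(np.float64(1.0), 4, -10), (np.float64(1.0), 0, -10), (np.float64(0.88), 8, -10), (np.float64(0.85), 4, 0)]
top hook 2 best (frac,dx mm,deg): [(np.float64(1.0), 4, 0), (np.float64(1.0), 0, 0), (np.float64(0.93), 8, 0), (np.float64(0.93), 4, -10)]
top hook 3 best (frac,dx mm,deg): [(np.float64(0.98), 4, 0), (np.float64(0.9), 0, 0), (np.float64(0.8), 8, 10), (np.float64(0.68), 4, -10)]
side hook 1 best (frac,dx mm,deg): [(np.float64(1.0), 0, -10), (np.float64(0.9), 4, -10), (np.float64(0.88), 0, 0), (np.float64(0.8), 4, 0)]
side hook 2 best (frac,dx mm,deg): [(np.float64(1.0), 4, 0), (np.float64(1.0), 0, 0), (np.float64(0.85), 0, -10), (np.float64(0.83), 4, 10)]
side hook 3 best (frac,dx mm,deg): [(np.float64(0.8), 0, 0), (np.float64(0.78), 4, 0), (np.float64(0.71), 0, -10), (np.float64(0.68), 4, -10)]
```

Both views put all three bars on their hook points, within 4 mm and about 10°. I'll let things settle for a second and check that nothing moves, then hand in.

```bash
python3 -m crank '[[[0,0,0,0,0,0],[0,0,0,0,0,0],[0,0,0,0,0,0],[0,0,0,0,0,0],[0,0,0,0,0,0],[0,0,0,0,0,0],[0,0,0,0,0,0],[0,0,0,0,0,0],[0,0,0,0,0,0],[0,0,0,0,0,0],[0,0,0,0,0,0],[0,0,0,0,0,0]]]'|grep time; python3 - <<'E'
from h import *
S=snap('side','s15');a=np.load('pics/s14.npy');d=np.abs(S.astype(int)-a)[150:300,290:400].mean();print(d)
if d<6: print(bot.job_done())
E
```

```text
time: 65.05
2.5406868686868687
the job is handed in; nothing more can be done
None
```

I turned all four wing bolts home first, then hung the three baskets upright, one per double hook with both prongs under each bar, straightened the one that got knocked on hook 1, and handed the job in at about 65 s; no verdict came back.

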